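Couple the swivel cassette tray to its ball mount and latch it

TASK

Fit the small swivel cassette tray to the bench: lower its hollow coupler housing over the steel ball of the ball mount (not the mount with the square post) until it sits fully down and level on the round foot, facing any way. Only then press the latch lever on top of the housing fully down, and let go.

Things in the scene. Friction and masses are not known exactly. Their poses are not given: they have to be found in the camera images.
- swivel_tray: Loose, 0.35 kg: aluminium coupler housing 64 (its x) x 46 (y) x 55 mm high, hollow from below (38 x 38 mm, 47 mm deep), with a white cassette tray 56 x 56 x 14 mm on its -x side; starts flat on the surface. Origin: centre of the housing's underside, z up. Grip from above across its plain flat y sides, 46 mm apart, fingers either side of the lever, whose end stands up to 86 mm above the underside.
- latch_lever (a joint): Steel lever on top of the housing, 14 mm wide, hinged at its -x end and reaching along its middle to +x. In rad: 0 to 0.06 at the start (raised); 0.38 is fully down, level. It stays where it is left (stiff hinge; about 3 N at the pad moves it).
- lever_pad (a point): Middle of the upper face of the dark ribbed pad (20 x 22 mm) at the lever's free end: press here, straight down. On its way down it sinks 18 mm and moves 5 mm towards the housing's +x; fully down it is 65 mm above the housing's underside and 24 mm to +x of the housing's centre.
- ball_center (a point): Centre of the 30 mm steel ball, 42 mm above the surface, on a 16 mm neck on a round dark foot, 84 mm wide, 12 mm thick, fixed to the surface. With the housing fully down on the foot, its underside is 30 mm below this point. A second mount nearby, as high (57 mm), has the same foot but a square 24 mm post and no ball: not to be used.

How it is judged:
By the outcome, as a careful person would: the job done as asked, in the order asked, and still so for the second after the job is handed in, with the robot touching nothing.
It also fails if it takes over 48 s, if anything falls off the work surface, if the arm or the gripper's body presses on something with over 40 N, if the wrist force passes 120 N, or if a joint passes its speed limit or range.

ROBOT

A 7-joint arm with a two-finger parallel gripper is mounted at the origin on a cart in front of the work surface, level with it; the furniture and walls round the work are solid. World frame = base frame: x ahead of the robot, y to its left, z up, the work surface at z = 0. Lengths are in m, angles in rad, forces in N, time in s.
With the tool pointing down it reaches from about 0.425 to 0.875 m from the base axis. Payload 4.7 kg.
Tool frame: the origin (TCP) lies at the very end of the fingers, on their centre line; the grasp point (between the pads) lies 19 mm behind it; z points along the fingers, y is the line along which they close (so a half turn about z gives the same grasp; the last joint's range is limited). The gripper opens to 87 mm and grips with 3 to 60 N. Pads are 19 mm wide; open, the fingers measure 117 mm over their backs; the gripper's body (75 mm by 190 mm) begins 51 mm behind the grasp point.
Start: joints at [-1.311, 0.321, -0.07, 1.45, 0.023, 1.371, -0.057], TCP at [0.158, 0.63, 0.189] pointing down, gripper open.
Joint ranges: [-2.86, 2.86], [-0.3, 2.09], [-1.38, 1.24], [0.06, 2.45], [-1.56, 4.7], [0.09, 2.05], [-2.69, 2.69]. Speed limits (rad/s): [2.57, 2.57, 3.14, 3.14, 3.14, 3.14, 3.14].

INTERFACE

Orientations are given as a rotation vector (axis times angle).
In Python, from bench import ctrl, vision gives the robot as it stands.
- The arm moves only by the tool jog_arm, never from a script. Its argument "increments" is a list of rows, each an object of numbers: "tx", "ty", "tz": the shift along the tool's x, y, z in mm; "wx", "wy", "wz": the turn, a rotation vector about the tool's x, y, z in rad; "gripper": the opening, from 0 (shut) to 1 (fully open). In form: [{"tx": .., "ty": .., "tz": .., "wx": .., "wy": .., "wz": .., "gripper": ..}, ...]. A call has exactly 5 rows; each row is the pose to reach, as a shift and turn from the pose commanded when the call began, along the tool's axes at that moment; what a row does not reach only later rows make up. A row lasts 1/12 s, in which the tool goes at most 41.7 mm and 7.16 degrees, less where a joint would pass 70% of its speed; a pose out of reach is approached as far as the arm can. A call with a gripper value outside its range is refused whole. The fingers move at their own pace and stop on an object; "grip_force" is the grip in N (left out, the last holds). Time passes only in rows, so rows that repeat a pose let the fingers close, or fill a call up. It gives the time, the measured TCP pose, the force, the opening and the grip force at its end, in the units of the state.
- ctrl.get_state(): the state, without advancing time (a new reading comes with each control period).
- vision.get_image(name): name is "side" or "top"; returns a dict with "color" (400x640x3 uint8, blue, green, red), "fx", "fy", "cx", "cy" (pixels), "k1" (the pictures are not rectified: a ray, as slopes to the right and down, at radius r is drawn at 1 + k1 r^2 times it, then the intrinsics apply), "extrinsics" (4x4, takes a point from world to camera coordinates). Camera axes: x right, y down, z forward; pixel columns grow to the right and rows downward; lengths in m; the calibration is good to about 2 mm. A picture is of the moment at which its call begins. There is no depth.
- ctrl.close_job(): hands the job in; it is judged then, once.
Trained networks look in the newest picture that a camera, given by its name, has taken for a name from the list of things; names that differ only in an ending like _2 or _b are one class to them, and where a whole thing is asked for, a point or a joint stands for the part that bears it (a point fixed in the world has none). Each returns a list of dicts, best first, with "conf" (0 to 1); they miss things now and then, are a little off and sometimes report something else, mostly with a low value. They report only what shows in the picture. A call takes as long as a camera call.
- vision.spot_in(camera, thing): "bbox" ([left, top, right, bottom] in pixels, round what is visible of it).
The state is a dict: "time": time; "joint_positions": joint angles; "qd": joint speeds; "joint_torque": joint torques, N m; "position": TCP position; "tool_rot": TCP orientation; "ft_force": force on the tool from outside, world axes, zero at the start; "torque": the same for the moment, N m; "grip_width": opening from 0.0 (shut) to 1.0 (fully open); "grip_force": force on a finger pad.
Only numpy, scipy, OpenCV 4.12 (cv2) and the standard library are available. Lean on these libraries where they do the work, as an engineer would, in place of code of your own. Each camera call takes 0.05 s, during which the arm holds its last target. There are 200 camera calls.

## Working session

There is one attempt and no reset: what is moved stays moved. The work goes in short steps, Python scripts to look and compute and a tool call to move; the robot and the scene stay as the last step left them, time stands still between calls to the robot, and variables do not carry over. Pictures are saved under pics/ and viewed, at most 10 in all, crops included, and the job is handed in when it is done.

Besides the shell and the picture viewer there is one more tool, called after "Request:" by a JSON object that holds its "api" and its "payload", one argument or row to a line. jog_arm: Moves the arm, as the interface text tells. Its arguments: {"type":"object","properties":{"increments":{"type":"array"},"grip_force":{"type":"number"}},"required":["increments"]}

```bash
ls; mkdir -p pics; python3 - <<'E'
from bench import ctrl, vision
import cv2
for n in("top","side"):
    d=vision.get_image(n); cv2.imwrite(f"pics/{n}0.png",d["color"])
    print(n,d["fx"],d["fy"],d["cx"],d["cy"],d["k1"],d["extrinsics"])
    for t in("swivel_tray","latch_lever","lever_pad","ball_center"):
        try: print(t,[(x["bbox"],round(x["conf"],2)) for x in vision.spot_in(n,t)])
        except Exception as e: print(t,e)
s=ctrl.get_state();print(s)
E
```

```text
pics
top 419.84369526080417 419.84369526080417 319.3286383126807 193.34019807231897 -0.09995868148607023 [[-1.28558308e-02 -9.99917110e-01  7.07847742e-04 -1.78038899e-01]
 [-9.75760836e-01  1.23905866e-02 -2.18488589e-01  5.00528132e-01]
 [ 2.18461708e-01 -3.49954243e-03 -9.75839247e-01  8.10954356e-01]
 [ 0.00000000e+00  0.00000000e+00  0.00000000e+00  1.00000000e+00]]
swivel_tray [([315.0, 223.6, 355.1, 286.1], 0.69)]
latch_lever [([325.7, 225.3, 335.8, 254.8], 0.82)]
lever_pad [([326.1, 225.3, 338.4, 255.7], 0.69)]
ball_center [([334.3, 160.3, 370.2, 195.1], 0.61)]
side 475.25591563268284 475.25591563268284 325.2104060869312 204.4703303819482 -0.12146333976233174 [[-0.90134325  0.43303214 -0.00796993  0.52478402]
 [ 0.38115188  0.78434853 -0.48940846  0.02012438]
 [-0.20567839 -0.44416276 -0.87201826  0.92690824]
 [ 0.          0.          0.          1.        ]]
swivel_tray [([343.4, 175.9, 406.7, 228.2], 0.63), ([348.7, 183.9, 376.5, 198.2], 0.22)]
latch_lever [([350.4, 182.3, 374.6, 203.2], 0.75)]
lever_pad [([348.8, 187.5, 377.5, 197.5], 0.62)]
ball_center [([263.6, 200.5, 306.1, 238.0], 0.57)]
{'time': 0.5, 'joint_positions': array([-1.31090943,  0.32103466, -0.07007831,  1.45056195,  0.02256034,
        1.37079007, -0.05686372]), 'qd': array([-0.00177139, -0.00070326,  0.00030311, -0.00119737, -0.00064914,
       -0.00031219,  0.00055726]), 'joint_torque': array([-3.32961908e-04, -4.90611756e+01, -4.02627736e-01, -3.12463796e+01,
       -6.35919487e-02,  3.47049627e-02,  3.35659513e-05]), 'position': array([0.15818058, 0.63045159, 0.18943267]), 'tool_rot': array([ 3.85064521e-01,  3.11789157e+00, -1.61562847e-05]), 'ft_force': array([-0.80007227,  0.24973505,  0.6760908 ]), 'torque': array([ 0.03998967, -0.00408532,  0.05351138]), 'grip_force': 0.0, 'grip_width': 0.9964244965829625}
```

```bash
python3 - <<'E'
import cv2,numpy as np
t=cv2.imread("pics/top0.png");s=cv2.imread("pics/side0.png")
a=cv2.resize(t[120:300,260:440],(0,0),fx=3.3,fy=3.3,interpolation=cv2.INTER_CUBIC)
cv2.imwrite("pics/t0c.png",a)
b=cv2.resize(s[140:290,230:430],(0,0),fx=4,fy=4,interpolation=cv2.INTER_CUBIC)
cv2.imwrite("pics/s0c.png",b)
E
```

```text
(no output)
```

View pics/top0.png

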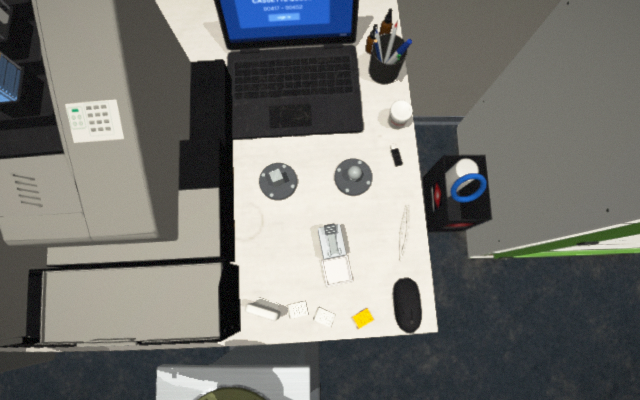

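View pics/t0c.png

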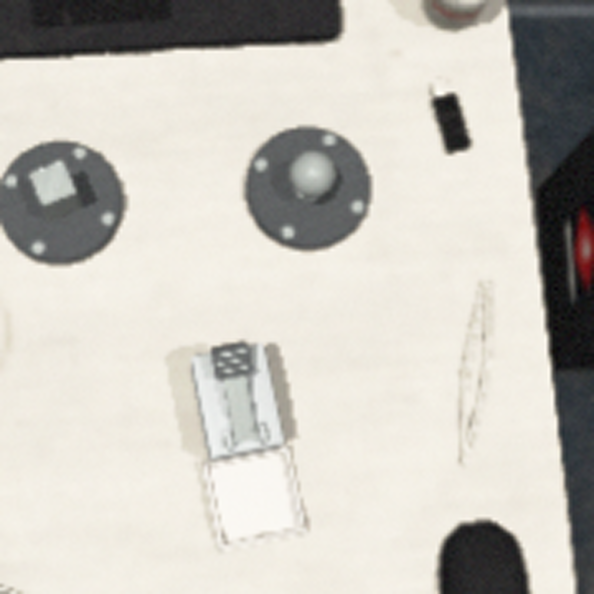

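View pics/s0c.png

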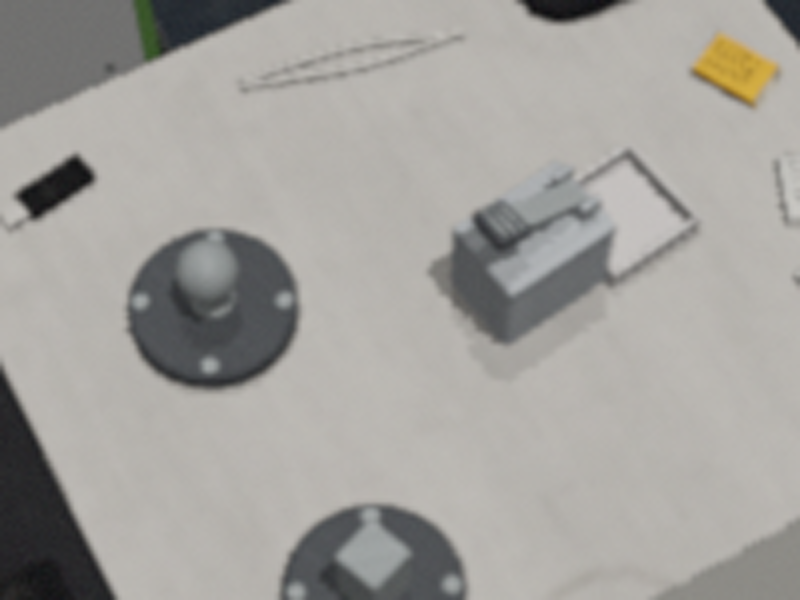

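```bash
cat > h.py <<'E'
import numpy as np, cv2
from scipy.optimize import least_squares
from scipy.spatial.transform import Rotation as R
def proj(d,P):
    P=np.atleast_2d(P);E=d["extrinsics"];c=P@E[:3,:3].T+E[:3,3];s=c[:,:2]/c[:,2:]
    s=s*(1+d["k1"]*(s**2).sum(1,keepdims=True))
    return s*[d["fx"],d["fy"]]+[d["cx"],d["cy"]]
def local(p,x,y,z,yaw):
    return R.from_euler('z',yaw).apply(p)+[x,y,z]
def tool_delta(st,goal,yaw=None):
    """goal world -> tool mm shift, and wz so tool y is along world angle yaw+90deg (mod 180)"""
    Rt=R.from_rotvec(st["tool_rot"]); d=Rt.inv().apply(np.array(goal)-st["position"])*1000
    w=None
    if yaw is not None:
        ty=Rt.apply([0,1,0]);a=yaw+np.pi/2-np.arctan2(ty[1],ty[0]);a=(a+np.pi/2)%np.pi-np.pi/2;w=-a
    return d.round(1),w
E
python3 - <<'E'
from h import *
from bench import ctrl,vision
D={n:vision.get_image(n) for n in("top","side")}
t=lambda p:np.array(p)/3.3+[260,120]
s=lambda p:np.array(p)/4+[230,140]
f=lambda P:np.r_[(proj(D["top"],P)-t([314,174]))[0],(proj(D["side"],P)-s([207,269]))[0]]
r=least_squares(f,[.6,-.2,.04]);print("ball",r.x,r.fun)
f=lambda P:np.r_[(proj(D["top"],[*P[:2],.042])-t([314,174]))[0],(proj(D["side"],[*P[:2],.042])-s([207,269]))[0]]
r=least_squares(f,[.6,-.2]);print("ball z fixed",r.x,r.fun)
m=np.array([[32,23,55],[32,-23,55],[-32,-23,55],[-32,23,55],[-88,28,14],[-88,-28,14]])/1000
mt=t([[193,357],[268,344],[284,449],[207,460],[220,549],[308,530]])
ms=s([[510,295],[453,232],[562,162],[614,222],[697,228],[628,152]])
f=lambda q:np.r_[(proj(D["top"],local(m,q[0],q[1],0,q[2]))-mt).ravel(),(proj(D["side"],local(m,q[0],q[1],0,q[2]))-ms).ravel()]
r=least_squares(f,[.5,-.2,0],loss='soft_l1');print("tray",r.x);print(r.fun.round(1).reshape(-1,2))
for dn,sl in(("top",slice(0,12)),("side",slice(12,24))):
    print(dn,least_squares(lambda q:f(q)[sl],r.x).x)
st=ctrl.get_state()
x,y,w=r.x
for off in(0.0,): print(tool_delta(st,[x,y,.1],w))
E
```

```text
ball [ 0.54699358 -0.26189319  0.03636022] [ 0.14529842 -0.17223526  0.18618536  0.07286162]
ball z fixed [ 0.54672491 -0.26014847] [-0.44775197 -0.74927075  0.41886458 -0.70312268]
tray [ 0.40160577 -0.20764222  0.18088299]
[[-1.3 -1.5]
 [-1.8 -1.9]
 [-0.2 -2.7]
 [ 0.6 -1.6]
 [-0.6 -0.1]
 [-0.9  0.3]
 [ 0.5 -0.5]
 [-0.4 -2.2]
 [-0.9 -1.8]
 [ 1.4 -0.1]
 [ 1.9 -3.8]
 [ 1.1 -3.9]]
top [ 0.39914266 -0.2092768   0.17056492]
side [ 0.4048069  -0.20473312  0.16486119]
(array([-440. , -753.7,   89.4]), np.float64(-0.4266944587518695))
```

```bash
python3 - <<'E'
from h import *
from bench import ctrl,vision
D={n:vision.get_image(n) for n in("top","side")}
t=lambda p:np.array(p)/3.3+[260,120]
s=lambda p:np.array(p)/4+[230,140]
m=np.array([[32,23,55],[32,-23,55],[-32,-23,55],[-32,23,55],[-88,28,14],[-88,-28,14]])/1000
mt=t([[193,357],[268,344],[284,449],[207,460],[220,549],[308,530]])
ms=s([[510,295],[453,232],[562,162],[614,222],[697,228],[628,152]])
# joint: tray pose, ball pos with known z, and one world-shift error per camera
bt=t([314,174]);bs=s([207,269])
def f(q):
    o=[];P=local(m,q[0],q[1],0,q[2]);B=np.array([[q[3],q[4],.042]])
    for n,e,mm,b in(("top",q[5:8],mt,bt),("side",q[8:11],ms,bs)):
        o+= [(proj(D[n],P+e)-mm).ravel(),(proj(D[n],B+e)-b).ravel()]
    return np.r_[tuple(o+[q[5:]/.002])]
r=least_squares(f,[.4,-.2,.17,.547,-.26]+[0]*6,loss='soft_l1');print(r.x.round(4));print(r.fun[:28].round(1).reshape(-1,2))
print(np.hypot(*r.x[:2]),np.hypot(*r.x[3:5]))
vision.spot_in
E
```

```text
[ 4.013e-01 -2.078e-01  1.730e-01  5.464e-01 -2.607e-01 -1.800e-03
 -1.100e-03 -3.000e-04  1.800e-03  1.100e-03 -2.400e-03]
[[-0.5 -0.5]
 [-1.  -0.7]
 [ 0.4 -1.5]
 [ 1.1 -0.5]
 [-0.3  0.9]
 [-0.5  1.5]
 [ 0.4  0.2]
 [-0.2  0.8]
 [-0.9 -1. ]
 [-1.3 -0.4]
 [ 0.9  1.4]
 [ 1.5 -2.2]
 [ 0.9 -2.5]
 [-0.1  0.5]]
0.45189374206086746 0.6054022269728687
```

View pics/side0.png

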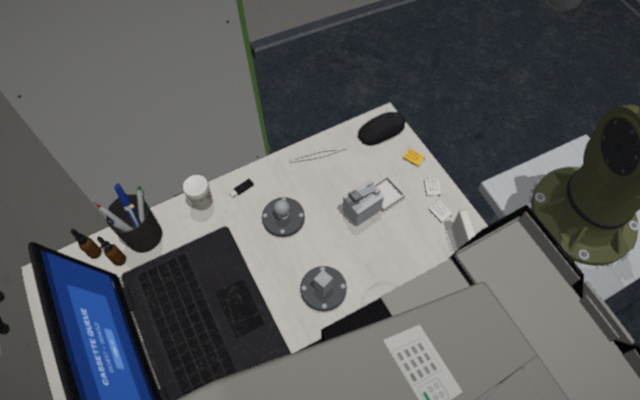

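```bash
python3 - <<'E'
from h import *
from bench import ctrl,vision
for n in("top","side"):
    d=vision.get_image(n);print(n,"cam pos",(-d["extrinsics"][:3,:3].T@d["extrinsics"][:3,3]).round(2))
    for P in([0,0,0],[.158,.63,.19],[.3,.3,.19],[.4,0,0],[.4,0,.19],[.4,0,.35],[.3,.1,0.2],[.6,.1,0.2],[.6,.1,0]): print(P,proj(d,P).round())
    E=d["extrinsics"]
    for z in(0,.2,.3):
      o=[]
      for px in ([240,265],[238,345],[40,268],[193,60],[182,140],[190,190],[231,62],[233,300]) if n=="top" else ([555,250],[450,300],[400,350]):
        u=cv2.undistortPoints(np.array([[px]],float),np.array([[d["fx"],0,d["cx"]],[0,d["fy"],d["cy"]],[0,0,1]]),np.array([d["k1"],0,0,0,0]))[0,0]
        # note k1 model here is forward like OpenCV's
        r=E[:3,:3].T@np.array([*u,1]);c=-E[:3,:3].T@E[:3,3];o.append((px,(c+r*(z-c[2])/r[2])[:2].round(2).tolist()))
      print(z,o)
E
```

```text
top cam pos [ 0.31 -0.18  0.9 ]
[0, 0, 0] [[231. 441.]]
[0.158, 0.63, 0.19] [[-108.  358.]]
[0.3, 0.3, 0.19] [[ 42. 291.]]
[0.4, 0, 0] [[234. 245.]]
[0.4, 0, 0.19] [[212. 233.]]
[0.4, 0, 0.35] [[183. 219.]]
[0.3, 0.1, 0.2] [[150. 293.]]
[0.6, 0.1, 0.2] [[162. 123.]]
[0.6, 0.1, 0] [[193. 156.]]
0 [([240, 265], [0.36, -0.01]), ([238, 345], [0.19, -0.01]), ([40, 268], [0.35, 0.44]), ([193, 60], [0.84, 0.12]), ([182, 140], [0.64, 0.13]), ([190, 190], [0.52, 0.1]), ([231, 62], [0.84, 0.02]), ([233, 300], [0.28, -0.0])]
0.2 [([240, 265], [0.35, -0.05]), ([238, 345], [0.22, -0.05]), ([40, 268], [0.34, 0.3]), ([193, 60], [0.73, 0.05]), ([182, 140], [0.57, 0.06]), ([190, 190], [0.47, 0.04]), ([231, 62], [0.72, -0.02]), ([233, 300], [0.29, -0.04])]
0.3 [([240, 265], [0.34, -0.07]), ([238, 345], [0.23, -0.07]), ([40, 268], [0.34, 0.23]), ([193, 60], [0.67, 0.02]), ([182, 140], [0.53, 0.03]), ([190, 190], [0.45, 0.01]), ([231, 62], [0.66, -0.04]), ([233, 300], [0.29, -0.06])]
side cam pos [0.66 0.17 0.82]
[0, 0, 0] [[584. 214.]]
[0.158, 0.63, 0.19] [[742. 512.]]
[0.3, 0.3, 0.19] [[619. 417.]]
[0.4, 0, 0] [[417. 301.]]
[0.4, 0, 0.19] [[438. 260.]]
[0.4, 0, 0.35] [[466. 206.]]
[0.3, 0.1, 0.2] [[537. 287.]]
[0.6, 0.1, 0.2] [[346. 387.]]
[0.6, 0.1, 0] [[342. 405.]]
0 [([555, 250], [0.11, 0.03]), ([450, 300], [0.35, 0.03]), ([400, 350], [0.47, 0.06])]
0.2 [([555, 250], [0.24, 0.07]), ([450, 300], [0.42, 0.06]), ([400, 350], [0.52, 0.09])]
0.3 [([555, 250], [0.31, 0.08]), ([450, 300], [0.46, 0.08]), ([400, 350], [0.54, 0.1])]
```

```bash
python3 - <<'E'
from h import *
from bench import vision
D={n:vision.get_image(n) for n in("top","side")}
for nm,a,b in(("green key",(75,108),(429,394)),("keypad corner tr",(113,98),(385,340)),("box +x-y",(238,263),(457,258)),("box -x-y",(240,344),(525,212)),("analyz corner?",(158,238),(472,284))):
    r=least_squares(lambda P:np.r_[(proj(D["top"],P)-a)[0],(proj(D["side"],P)-b)[0]],[.4,.1,.2]);print(nm,r.x.round(3),r.fun.round(1))
t=D["top"]["color"];s=D["side"]["color"]
cv2.imwrite("pics/both.png",np.hstack([cv2.resize(t[130:360,0:260],(400,354)),cv2.resize(s[180:400,340:640],(400,293))[:293].copy() if 0 else cv2.resize(s[180:400,340:640],(400,354))]))
E
```

```text
green key [0.552 0.158 0.377] [-0.6  0.5 -0.5 -0.1]
keypad corner tr [0.564 0.099 0.382] [ 0.7 -0.7  0.6  0.2]
box +x-y [ 0.344 -0.019  0.106] [-5.8  5.4 -6.7 -1.7]
box -x-y [ 0.202 -0.031  0.127] [-4.9  4.4 -6.2 -1.3]
analyz corner? [0.394 0.067 0.241] [ 5.  -4.4  5.3  1.3]
```

View pics/both.png

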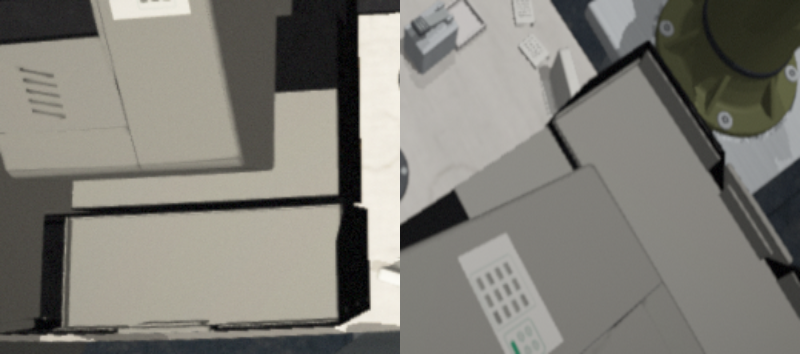

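Request:
{"api": "jog_arm", "payload": {
  "increments": [
    {"tz": -42},
    {"tz": -84},
    {"tz": -125},
    {"tz": -166},
    {"tz": -208}
  ]
}}

```text
validation failed for argument at $.in...
```

Request:
{"api": "jog_arm", "payload": {
  "increments": [
    {"tz": -42},
    {"tz": -84},
    {"tz": -110},
    {"tz": -110},
    {"tz": -110}
  ]
}}

```text
validation failed for argument at $.in...
```

Request:
{"api": "jog_arm", "payload": {
  "increments": [
    {"tx": 0, "ty": 0, "tz": -42, "wx": 0, "wy": 0, "wz": 0, "gripper": 1},
    {"tx": 0, "ty": 0, "tz": -84, "wx": 0, "wy": 0, "wz": 0, "gripper": 1},
    {"tx": 0, "ty": 0, "tz": -125, "wx": 0, "wy": 0, "wz": 0, "gripper": 1},
    {"tx": 0, "ty": 0, "tz": -166, "wx": 0, "wy": 0, "wz": 0, "gripper": 1},
    {"tx": 0, "ty": 0, "tz": -208, "wx": 0, "wy": 0, "wz": 0, "gripper": 1}
  ]
}}

```text
time: 1.32
position: [0.1581, 0.63, 0.3994]
tool_rot: [0.385, 3.118, 0.001]
ft_force: [1.1, 2.3, 0.2]
grip_width: 1.001
grip_force: 0.0
```

Request:
{"api": "jog_arm", "payload": {
  "increments": [
    {"tx": 0, "ty": 0, "tz": -40, "wx": 0, "wy": 0, "wz": 0, "gripper": 1},
    {"tx": 0, "ty": 0, "tz": -80, "wx": 0, "wy": 0, "wz": 0, "gripper": 1},
    {"tx": 0, "ty": 0, "tz": -110, "wx": 0, "wy": 0, "wz": 0, "gripper": 1},
    {"tx": -20, "ty": -20, "tz": -120, "wx": 0, "wy": 0, "wz": 0, "gripper": 1},
    {"tx": -45, "ty": -45, "tz": -120, "wx": 0, "wy": 0, "wz": 0, "gripper": 1}
  ]
}}

```text
time: 1.73
position: [0.1896, 0.5788, 0.5178]
tool_rot: [-0.377, -3.118, -0.005]
ft_force: [0.2, 1.4, 0.1]
grip_width: 0.998
grip_force: 0.0
```

Request:
{"api": "jog_arm", "payload": {
  "increments": [
    {"tx": -32, "ty": -25, "tz": 0, "wx": 0, "wy": 0, "wz": 0, "gripper": 1},
    {"tx": -64, "ty": -50, "tz": 0, "wx": 0, "wy": 0, "wz": 0, "gripper": 1},
    {"tx": -96, "ty": -75, "tz": 0, "wx": 0, "wy": 0, "wz": 0, "gripper": 1},
    {"tx": -128, "ty": -100, "tz": 0, "wx": 0, "wy": 0, "wz": 0, "gripper": 1},
    {"tx": -160, "ty": -125, "tz": 0, "wx": 0, "wy": 0, "wz": 0, "gripper": 1}
  ]
}}

```text
time: 2.15
position: [0.3165, 0.4138, 0.5175]
tool_rot: [0.385, 3.118, 0.001]
ft_force: [2.1, 0.4, 0.7]
grip_width: 0.997
grip_force: 0.0
```

Request:
{"api": "jog_arm", "payload": {
  "increments": [
    {"tx": -28, "ty": -28, "tz": 0, "wx": 0, "wy": 0, "wz": -0.04, "gripper": 1},
    {"tx": -56, "ty": -56, "tz": 0, "wx": 0, "wy": 0, "wz": -0.08, "gripper": 1},
    {"tx": -85, "ty": -85, "tz": 0, "wx": 0, "wy": 0, "wz": -0.12, "gripper": 1},
    {"tx": -114, "ty": -114, "tz": 0, "wx": 0, "wy": 0, "wz": -0.16, "gripper": 1},
    {"tx": -143, "ty": -143, "tz": 0, "wx": 0, "wy": 0, "wz": -0.2, "gripper": 1}
  ]
}}

```text
time: 2.57
position: [0.4201, 0.2401, 0.5176]
tool_rot: [0.069, 3.14, 0.001]
ft_force: [0.7, 0.5, 0.0]
grip_width: 0.999
grip_force: 0.0
```

```bash
cat > d.py <<'E'
import sys
from h import *
from bench import ctrl
s=ctrl.get_state();print(s["time"],s["position"].round(4),s["joint_positions"].round(2),s["ft_force"].round(1))
a=[float(v) for v in sys.argv[1:]]
print(*tool_delta(s,a[:3],a[3]))
E
python3 d.py .45 0 .5 .172
```

```text
2.5667 [0.4201 0.2401 0.5176] [-0.82  0.02  0.26  1.15 -0.    1.97  0.96] [0.7 0.5 0. ]
[ -40.3 -238.6   17.4] -0.21562512740837492
```

Request:
{"api": "jog_arm", "payload": {
  "increments": [
    {"tx": -7, "ty": -40, "tz": 0, "wx": 0, "wy": 0, "wz": -0.04, "gripper": 1},
    {"tx": -14, "ty": -80, "tz": 0, "wx": 0, "wy": 0, "wz": -0.08, "gripper": 1},
    {"tx": -21, "ty": -120, "tz": 0, "wx": 0, "wy": 0, "wz": -0.12, "gripper": 1},
    {"tx": -28, "ty": -160, "tz": 0, "wx": 0, "wy": 0, "wz": -0.16, "gripper": 1},
    {"tx": -35, "ty": -200, "tz": 0, "wx": 0, "wy": 0, "wz": -0.216, "gripper": 1}
  ]
}}

```text
time: 2.98
position: [0.4451, 0.0386, 0.5175]
tool_rot: [-0.27, 3.129, 0.001]
ft_force: [1.0, 0.4, -0.9]
grip_width: 1.001
grip_force: 0.0
```

```bash
python3 d.py .394 -.209 .2 .172
```

```text
2.9833 [0.4451 0.0386 0.5175] [-0.65 -0.08  0.46  1.23  0.04  1.98  1.56] [ 1.   0.4 -0.9]
[  93.1 -235.4  317.2] 0.00032893751068807653
```

Request:
{"api": "jog_arm", "payload": {
  "increments": [
    {"tx": 8, "ty": -40, "tz": 0, "wx": 0, "wy": 0, "wz": 0, "gripper": 1},
    {"tx": 20, "ty": -79, "tz": 0, "wx": 0, "wy": 0, "wz": 0, "gripper": 1},
    {"tx": 35, "ty": -118, "tz": 0, "wx": 0, "wy": 0, "wz": 0, "gripper": 1},
    {"tx": 50, "ty": -157, "tz": 0, "wx": 0, "wy": 0, "wz": 0, "gripper": 1},
    {"tx": 65, "ty": -195, "tz": 0, "wx": 0, "wy": 0, "wz": 0, "gripper": 1}
  ]
}}

```text
time: 3.4
position: [0.4133, -0.1646, 0.5174]
tool_rot: [-0.267, 3.129, 0.001]
ft_force: [1.2, 0.1, 1.0]
grip_width: 1.0
grip_force: 0.0
```

```bash
python3 d.py .394 -.209 .2 .172
```

```text
3.4 [ 0.4133 -0.1646  0.5174] [-0.49 -0.12  0.71  1.25  0.08  1.98  1.99] [1.2 0.1 1. ]
[ 27.  -40.6 317.3] -0.0018421790331866195
```

Request:
{"api": "jog_arm", "payload": {
  "increments": [
    {"tx": 20, "ty": -30, "tz": 20, "wx": 0, "wy": 0, "wz": 0, "gripper": 1},
    {"tx": 27, "ty": -41, "tz": 55, "wx": 0, "wy": 0, "wz": 0, "gripper": 1},
    {"tx": 27, "ty": -41, "tz": 95, "wx": 0, "wy": 0, "wz": 0, "gripper": 1},
    {"tx": 27, "ty": -41, "tz": 135, "wx": 0, "wy": 0, "wz": 0, "gripper": 1},
    {"tx": 27, "ty": -41, "tz": 175, "wx": 0, "wy": 0, "wz": 0, "gripper": 1}
  ]
}}

```text
time: 3.82
position: [0.3943, -0.2076, 0.3407]
tool_rot: [-0.266, 3.128, 0.001]
ft_force: [0.2, 0.4, 0.1]
grip_width: 1.001
grip_force: 0.0
```

Request:
{"api": "jog_arm", "payload": {
  "increments": [
    {"tx": 0, "ty": 0, "tz": 40, "wx": 0, "wy": 0, "wz": 0, "gripper": 1},
    {"tx": 0, "ty": 0, "tz": 80, "wx": 0, "wy": 0, "wz": 0, "gripper": 1},
    {"tx": 0, "ty": 0, "tz": 120, "wx": 0, "wy": 0, "wz": 0, "gripper": 1},
    {"tx": 0, "ty": 0, "tz": 155, "wx": 0, "wy": 0, "wz": 0, "gripper": 1},
    {"tx": 0, "ty": 0, "tz": 180, "wx": 0, "wy": 0, "wz": 0, "gripper": 1}
  ]
}}

```text
time: 4.23
position: [0.393, -0.2067, 0.1591]
tool_rot: [0.267, -3.128, -0.003]
ft_force: [-0.4, 0.6, -0.2]
grip_width: 0.999
grip_force: 0.0
```

```bash
python3 d.py .394 -.209 .024 .172; python3 - <<'E'
from bench import ctrl,vision
import cv2,numpy as np
t=vision.get_image("top")["color"];s=vision.get_image("side")["color"]
a=cv2.resize(t[180:310,250:430],(400,289));b=cv2.resize(s[110:270,300:480],(400,356))
o=np.zeros((356,800,3),np.uint8);o[:289,:400]=a;o[:,400:]=b;cv2.imwrite("pics/g1.png",o)
E
```

```text
4.2333 [ 0.393  -0.2067  0.1591] [-0.42 -0.18  0.77  2.    0.13  1.28  2.05] [-0.4  0.6 -0.2]
[ -0.9  -2.7 135.1] -0.001978223996603967
```

View pics/g1.png

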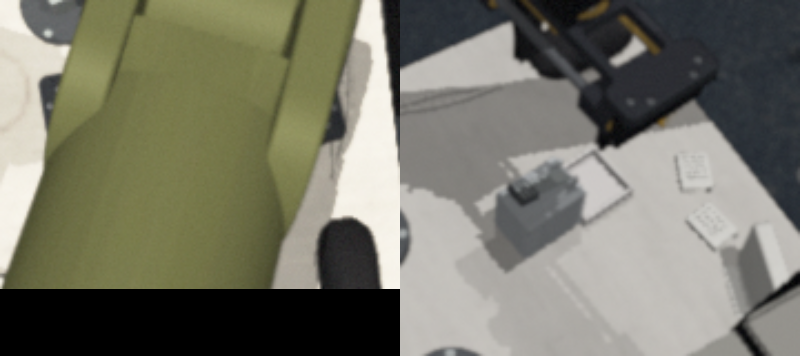

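Request:
{"api": "jog_arm", "payload": {
  "increments": [
    {"tx": -1, "ty": -3, "tz": 30, "wx": 0, "wy": 0, "wz": 0, "gripper": 1},
    {"tx": -1, "ty": -3, "tz": 60, "wx": 0, "wy": 0, "wz": 0, "gripper": 1},
    {"tx": -1, "ty": -3, "tz": 85, "wx": 0, "wy": 0, "wz": 0, "gripper": 1},
    {"tx": -1, "ty": -3, "tz": 85, "wx": 0, "wy": 0, "wz": 0, "gripper": 1},
    {"tx": -1, "ty": -3, "tz": 85, "wx": 0, "wy": 0, "wz": 0, "gripper": 1}
  ]
}}

```text
time: 4.75
position: [0.3966, -0.2104, 0.0783]
tool_rot: [0.267, -3.13, 0.001]
ft_force: [-0.3, -0.6, 0.5]
grip_width: 1.002
grip_force: 0.0
```

```bash
python3 d.py .394 -.209 .024 .172; python3 - <<'E'
from bench import ctrl,vision
import cv2,numpy as np
s=vision.get_image("side")["color"]
cv2.imwrite("pics/g2.png",cv2.resize(s[110:240,310:470],(800,650))[:600])
E
```

```text
4.75 [ 0.3966 -0.2104  0.0783] [-0.42 -0.06  0.84  2.09  0.05  1.09  2.13] [-0.3 -0.6  0.5]
[ 2.3  1.8 54.3] -0.001849108325763238
```

View pics/g2.png

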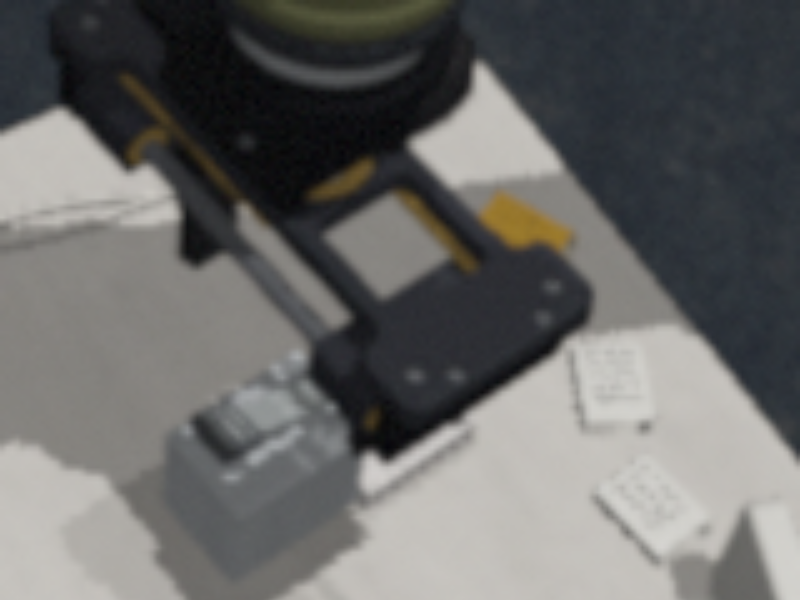

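```bash
python3 - <<'E'
from h import *
from bench import ctrl,vision
d=vision.get_image("side")
e=np.array([.0018,.0011,-.0024])
c=lambda P:((proj(d,P+e)-[310,110])*5).round()
T=(.3966,-.2104,.0783,.172)
print("finger tip +y (inner/outer, +-x)",c(local(np.array([[.0095,.0435,0],[-.0095,.0435,0],[.0095,.0585,0],[-.0095,.0585,0]]),*T)).tolist())
T=(.4013,-.2078,0,.172)
print("housing top, bottom+y",c(local(np.array([[32,23,55],[32,-23,55],[-32,-23,55],[-32,23,55],[32,23,0],[-32,23,0]])/1000,*T)).tolist())
T=(.394,-.209,.024,.172)
print("finger final",c(local(np.array([[.0095,.0435,0],[-.0095,.0435,0],[.0095,.0235,0],[-.0095,.0235,0]]),*T)).tolist())
print(vision.spot_in("side","swivel_tray")[:2])
E
```

```text
finger tip +y (inner/outer, +-x) [[332.0, 490.0], [373.0, 463.0], [359.0, 520.0], [400.0, 492.0]]
housing top, bottom+y [[236.0, 523.0], [162.0, 435.0], [296.0, 350.0], [372.0, 435.0], [229.0, 590.0], [358.0, 505.0]]
finger final [[328.0, 559.0], [367.0, 533.0], [295.0, 522.0], [334.0, 496.0]]
[{'bbox': [341.2, 183.7, 404.2, 226.4], 'conf': 0.95}]
```

Request:
{"api": "jog_arm", "payload": {
  "increments": [
    {"tx": 2, "ty": 2, "tz": 15, "wx": 0, "wy": 0, "wz": 0, "gripper": 1},
    {"tx": 2, "ty": 2, "tz": 30, "wx": 0, "wy": 0, "wz": 0, "gripper": 1},
    {"tx": 2, "ty": 2, "tz": 45, "wx": 0, "wy": 0, "wz": 0, "gripper": 1},
    {"tx": 2, "ty": 2, "tz": 50, "wx": 0, "wy": 0, "wz": 0, "gripper": 1},
    {"tx": 2, "ty": 2, "tz": 50, "wx": 0, "wy": 0, "wz": 0, "gripper": 1}
  ]
}}

```text
time: 5.32
position: [0.3941, -0.2085, 0.0274]
tool_rot: [0.267, -3.13, -0.0]
ft_force: [-0.2, 0.3, -0.3]
grip_width: 1.002
grip_force: 0.0
```

```bash
python3 d.py .394 -.209 .024 .172; python3 - <<'E'
from h import *
from bench import ctrl,vision
d=vision.get_image("side");s=ctrl.get_state()
im=cv2.resize(d["color"][130:245,320:450],(0,0),fx=5.2,fy=5.2,interpolation=cv2.INTER_CUBIC)
e=np.array([.0018,.0011,-.0024])
c=lambda P:((proj(d,P+e)-[320,130])*5.2).round().astype(int)
x,y,z=s["position"]
for p in c(local(np.array([[.0095,.0435,0],[-.0095,.0435,0],[.0095,.0585,0],[-.0095,.0585,0]]),x,y,z,.172)): cv2.circle(im,tuple(int(v) for v in p),3,(0,0,255),-1)
for p in c(local(np.array([[32,23,55],[32,-23,55],[-32,-23,55],[-32,23,55],[32,23,0],[-32,23,0],[-88,28,14],[-88,-28,14]])/1000,.4013,-.2078,0,.172)): cv2.circle(im,tuple(int(v) for v in p),3,(0,255,0),-1)
cv2.imwrite("pics/g3.png",im)
E
```

```text
5.3167 [ 0.3941 -0.2085  0.0274] [-0.41  0.03  0.86  2.15 -0.03  0.97  2.2 ] [-0.2  0.3 -0.3]
[ 0.1 -0.5  3.4] -0.0016139048790826394
```

View pics/g3.png

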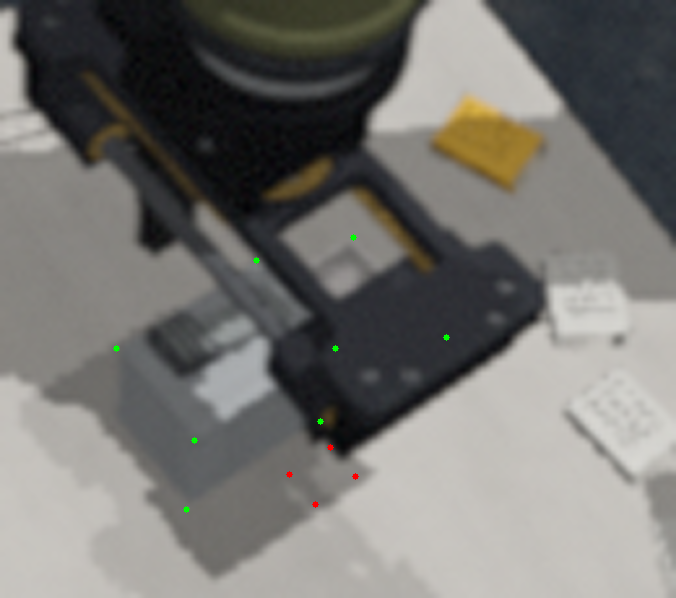

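```bash
python3 - <<'E'
from h import *
from bench import ctrl,vision
d=vision.get_image("side");s=ctrl.get_state()
e=np.array([.0018,.0011,-.0024])
c=lambda P:((proj(d,P+e)-[320,130])*5.2).round().astype(int)
x,y,z=s["position"]
print("body bottom corners",c(local(np.array([[37,95,70],[-37,95,70],[37,-95,70],[-37,-95,70]])/1000,x,y,z,.172)).tolist())
print("rot 90",c(local(np.array([[95,37,70],[-95,37,70],[95,-37,70],[-95,-37,70]])/1000,x,y,z,.172)).tolist())
print("finger tops",c(local(np.array([[10,43,70],[-10,43,70],[10,58,70],[-10,58,70]])/1000,x,y,z,.172)).tolist())
# pixel of crop (340,455) ,(315,345) at several heights
E=d["extrinsics"];K=np.array([[d["fx"],0,d["cx"]],[0,d["fy"],d["cy"]],[0,0,1]]);C=-E[:3,:3].T@E[:3,3]
for p in((325,438),(340,455),(548,300),(320,330),(20,90)):
    u=cv2.undistortPoints(np.array([[[p[0]/5.2+320,p[1]/5.2+130]]]),K,np.array([d["k1"],0,0,0,0]))[0,0];r=E[:3,:3].T@np.array([*u,1])
    for h in(.03,.06,.1,.15):
        P=C+r*(h-C[2])/r[2];print(p,h,(R.from_euler('z',-.172).apply(P-[x,y,0])*1000).round().tolist())
E
```

```text
body bottom corners [[338, 533], [509, 416], [2, 144], [167, 47]]
rot 90 [[90, 497], [525, 215], [-39, 339], [391, 76]]
finger tops [[303, 378], [349, 348], [331, 410], [377, 379]]
(325, 438) 0.03 [-7.0, 42.0, 30.0]
(325, 438) 0.06 [5.0, 53.0, 60.0]
(325, 438) 0.1 [22.0, 67.0, 100.0]
(325, 438) 0.15 [43.0, 85.0, 150.0]
(340, 455) 0.03 [-7.0, 51.0, 30.0]
(340, 455) 0.06 [5.0, 61.0, 60.0]
(340, 455) 0.1 [22.0, 75.0, 100.0]
(340, 455) 0.15 [43.0, 93.0, 150.0]
(548, 300) 0.03 [-112.0, 46.0, 30.0]
(548, 300) 0.06 [-96.0, 56.0, 60.0]
(548, 300) 0.1 [-74.0, 71.0, 100.0]
(548, 300) 0.15 [-47.0, 88.0, 150.0]
(320, 330) 0.03 [-34.0, 6.0, 30.0]
(320, 330) 0.06 [-21.0, 18.0, 60.0]
(320, 330) 0.1 [-3.0, 34.0, 100.0]
(320, 330) 0.15 [20.0, 54.0, 150.0]
(20, 90) 0.03 [-7.0, -150.0, 30.0]
(20, 90) 0.06 [5.0, -132.0, 60.0]
(20, 90) 0.1 [22.0, -107.0, 100.0]
(20, 90) 0.15 [43.0, -77.0, 150.0]
```

Request:
{"api": "jog_arm", "payload": {
  "increments": [
    {"tx": 0, "ty": 0, "tz": 3, "wx": 0, "wy": 0, "wz": 0, "gripper": 0.6},
    {"tx": 0, "ty": 0, "tz": 3, "wx": 0, "wy": 0, "wz": 0, "gripper": 0.5},
    {"tx": 0, "ty": 0, "tz": 3, "wx": 0, "wy": 0, "wz": 0, "gripper": 0.4},
    {"tx": 0, "ty": 0, "tz": 3, "wx": 0, "wy": 0, "wz": 0, "gripper": 0.3},
    {"tx": 0, "ty": 0, "tz": 3, "wx": 0, "wy": 0, "wz": 0, "gripper": 0.3}
  ],
  "grip_force": 15
}}

```text
time: 5.83
position: [0.394, -0.2085, 0.0243]
tool_rot: [-0.267, 3.13, 0.0]
ft_force: [0.6, 1.0, -0.7]
grip_width: 0.706
grip_force: 0.0
```

Request:
{"api": "jog_arm", "payload": {
  "increments": [
    {"tx": 0, "ty": 0, "tz": 0, "wx": 0, "wy": 0, "wz": 0, "gripper": 0.3},
    {"tx": 0, "ty": 0, "tz": 0, "wx": 0, "wy": 0, "wz": 0, "gripper": 0.3},
    {"tx": 0, "ty": 0, "tz": 0, "wx": 0, "wy": 0, "wz": 0, "gripper": 0.3},
    {"tx": 0, "ty": 0, "tz": 0, "wx": 0, "wy": 0, "wz": 0, "gripper": 0.3},
    {"tx": 0, "ty": 0, "tz": 0, "wx": 0, "wy": 0, "wz": 0, "gripper": 0.3}
  ],
  "grip_force": 50
}}

```text
time: 6.25
position: [0.3939, -0.2085, 0.0241]
tool_rot: [-0.267, 3.13, 0.0]
ft_force: [-0.2, -0.4, 0.9]
grip_width: 0.349
grip_force: 0.0
```

```bash
python3 - <<'E'
from h import *
from bench import ctrl,vision
d=vision.get_image("side");s=ctrl.get_state();print(s["grip_width"],s["grip_force"],s["position"],s["ft_force"])
im=cv2.resize(d["color"][150:245,325:425],(0,0),fx=6.2,fy=6.2,interpolation=cv2.INTER_CUBIC)
im=cv2.convertScaleAbs(im,alpha=1.7,beta=15)
cv2.imwrite("pics/g4.png",im)
E
```

```text
0.3273366792022418 0.0 [ 0.39385816 -0.20848892  0.02408137] [0.2864475  0.80740688 0.14905641]
```

View pics/g4.png

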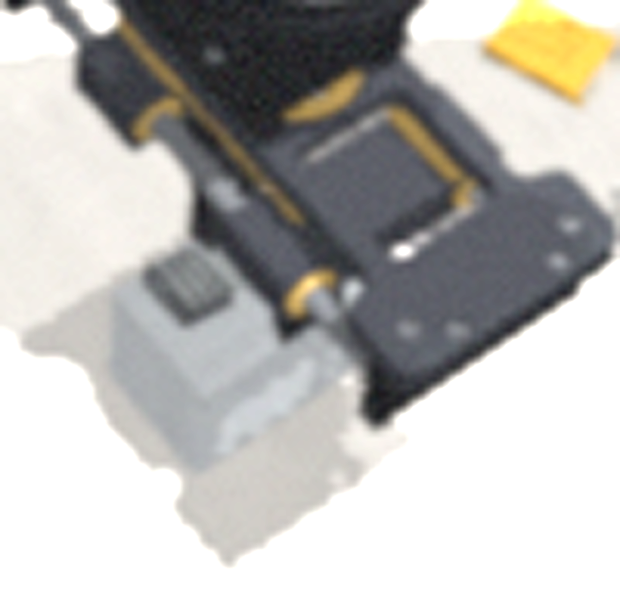

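```bash
python3 - <<'E'
from h import *
from bench import ctrl,vision
d=vision.get_image("side");s=ctrl.get_state();x,y,z=s["position"]
E=d["extrinsics"];K=np.array([[d["fx"],0,d["cx"]],[0,d["fy"],d["cy"]],[0,0,1]]);C=-E[:3,:3].T@E[:3,3]
for nm,p in(("bush-y",(160,115)),("bush+y",(310,290)),("dark bottom",(290,335)),("plate corner",(375,425))):
    u=cv2.undistortPoints(np.array([[[p[0]/6.2+325,p[1]/6.2+150]]]),K,np.array([d["k1"],0,0,0,0]))[0,0];r=E[:3,:3].T@np.array([*u,1])
    print(nm,[(h,(R.from_euler('z',-.172).apply(C+r*(h-C[2])/r[2]-[x,y,0])*1000).round()[:2].tolist()) for h in(.03,.06,.09,.12,.15,.18)])
E
```

```text
bush-y [(0.03, [-20.0, -76.0]), (0.06, [-7.0, -61.0]), (0.09, [6.0, -45.0]), (0.12, [19.0, -30.0]), (0.15, [32.0, -15.0]), (0.18, [45.0, 0.0])]
bush+y [(0.03, [-18.0, 3.0]), (0.06, [-5.0, 16.0]), (0.09, [8.0, 28.0]), (0.12, [20.0, 40.0]), (0.15, [33.0, 52.0]), (0.18, [46.0, 65.0])]
dark bottom [(0.03, [-3.0, 12.0]), (0.06, [9.0, 24.0]), (0.09, [21.0, 36.0]), (0.12, [34.0, 48.0]), (0.15, [46.0, 60.0]), (0.18, [58.0, 72.0])]
plate corner [(0.03, [-5.0, 52.0]), (0.06, [8.0, 63.0]), (0.09, [20.0, 73.0]), (0.12, [32.0, 83.0]), (0.15, [45.0, 94.0]), (0.18, [57.0, 104.0])]
```

Request:
{"api": "jog_arm", "payload": {
  "increments": [
    {"tx": 0, "ty": 0, "tz": 0, "wx": 0, "wy": 0, "wz": 0, "gripper": 0.2},
    {"tx": 0, "ty": 0, "tz": 0, "wx": 0, "wy": 0, "wz": 0, "gripper": 0.0},
    {"tx": 0, "ty": 0, "tz": 0, "wx": 0, "wy": 0, "wz": 0, "gripper": 0.0},
    {"tx": 0, "ty": 0, "tz": 0, "wx": 0, "wy": 0, "wz": 0, "gripper": 0.0},
    {"tx": 0, "ty": 0, "tz": 0, "wx": 0, "wy": 0, "wz": 0, "gripper": 0.0}
  ],
  "grip_force": 3
}}

```text
time: 6.77
position: [0.3942, -0.209, 0.0243]
tool_rot: [-0.267, 3.13, -0.001]
ft_force: [0.7, -1.0, 0.2]
grip_width: 0.172
grip_force: 3.1
```

Request:
{"api": "jog_arm", "payload": {
  "increments": [
    {"tx": 0, "ty": 0, "tz": 0, "wx": 0, "wy": 0, "wz": 0, "gripper": 0.35},
    {"tx": 0, "ty": 0, "tz": 0, "wx": 0, "wy": 0, "wz": 0, "gripper": 0.35},
    {"tx": 0, "ty": 0, "tz": 0, "wx": 0, "wy": 0, "wz": 0, "gripper": 0.35},
    {"tx": 0, "ty": 0, "tz": 1, "wx": 0, "wy": 0, "wz": 0, "gripper": 0.35},
    {"tx": 0, "ty": 0, "tz": 2, "wx": 0, "wy": 0, "wz": 0, "gripper": 0.35}
  ]
}}

```text
time: 7.18
position: [0.3937, -0.2082, 0.0223]
tool_rot: [0.267, -3.13, -0.001]
ft_force: [-5.2, 2.3, 17.5]
grip_width: 0.338
grip_force: 9.0
```

```bash
python3 - <<'E'
from h import *
from bench import ctrl,vision
d=vision.get_image("side");s=ctrl.get_state();print(s["grip_width"],s["grip_force"],s["position"],s["ft_force"])
print([(n,vision.spot_in("side",n)[:2]) for n in("swivel_tray","latch_lever","lever_pad")])
im=cv2.resize(d["color"][130:250,315:435],(0,0),fx=5,fy=5,interpolation=cv2.INTER_CUBIC)
im=cv2.convertScaleAbs(im,alpha=2.5,beta=10)
cv2.imwrite("pics/g5.png",im)
d0=cv2.imread("pics/side0.png")
E
```

```text
0.34092744121928226 2.071316443525575 [ 0.39369032 -0.20818742  0.02236525] [-0.93827941  1.03490844  4.6325031 ]
[('swivel_tray', [{'bbox': [342.7, 190.2, 383.2, 225.8], 'conf': 0.77}]), ('latch_lever', [{'bbox': [351.2, 187.6, 363.1, 202.3], 'conf': 0.51}]), ('lever_pad', [{'bbox': [347.1, 190.6, 363.1, 201.8], 'conf': 0.47}])]
```

Request:
{"api": "jog_arm", "payload": {
  "increments": [
    {"tx": 0, "ty": 0, "tz": -2, "wx": 0, "wy": 0, "wz": 0, "gripper": 0.35},
    {"tx": 0, "ty": 0, "tz": -20, "wx": 0, "wy": 0, "wz": 0, "gripper": 0.6},
    {"tx": 0, "ty": 0, "tz": -55, "wx": 0, "wy": 0, "wz": 0, "gripper": 0.8},
    {"tx": 0, "ty": 0, "tz": -80, "wx": 0, "wy": 0, "wz": 0, "gripper": 1},
    {"tx": 0, "ty": 0, "tz": -80, "wx": 0, "wy": 0, "wz": 0, "gripper": 1}
  ]
}}

```text
time: 7.8
position: [0.3971, -0.21, 0.1065]
tool_rot: [-0.266, 3.122, -0.003]
ft_force: [1.5, 0.1, 0.4]
grip_width: 0.569
grip_force: 0.0
```

```bash
python3 - <<'E'
from h import *
from bench import ctrl,vision
d=vision.get_image("side");s=ctrl.get_state();print(s["grip_width"],s["position"])
x,y,z=s["position"]
im=cv2.resize(d["color"][90:230,310:470],(0,0),fx=5,fy=5,interpolation=cv2.INTER_CUBIC)[:600]
im=cv2.convertScaleAbs(im,alpha=1.8,beta=10)
c=lambda P:((proj(d,P+np.array([.0018,.0011,-.0024]))-[310,90])*5).round().astype(int)
w=np.array([[9.5,43.5,0],[-9.5,43.5,0],[9.5,58,0],[9.5,43.5,30],[9.5,58,30],[9.5,-43.5,0],[9.5,-43.5,30]])/1000
for p in c(local(w,x,y,z,.172)): cv2.circle(im,tuple(int(v) for v in p),3,(0,0,255),-1)
h=np.array([[32,23,55],[32,-23,55],[-32,-23,55],[-32,23,55],[32,23,0],[-32,23,0],[24-5,0,83]])/1000
for p in c(local(h,.4013,-.2078,0,.172)): cv2.circle(im,tuple(int(v) for v in p),3,(0,255,0),-1)
cv2.imwrite("pics/g6.png",im)
print([(n,vision.spot_in("side",n)[:2]) for n in("swivel_tray","latch_lever","lever_pad")])
E
```

```text
0.6137397955803545 [ 0.39590248 -0.20918029  0.10435632]
[('swivel_tray', [{'bbox': [339.2, 179.6, 408.0, 227.0], 'conf': 0.83}]), ('latch_lever', [{'bbox': [351.7, 182.5, 375.9, 202.9], 'conf': 0.72}]), ('lever_pad', [{'bbox': [347.3, 188.1, 377.6, 199.6], 'conf': 0.7}])]
```

View pics/g6.png

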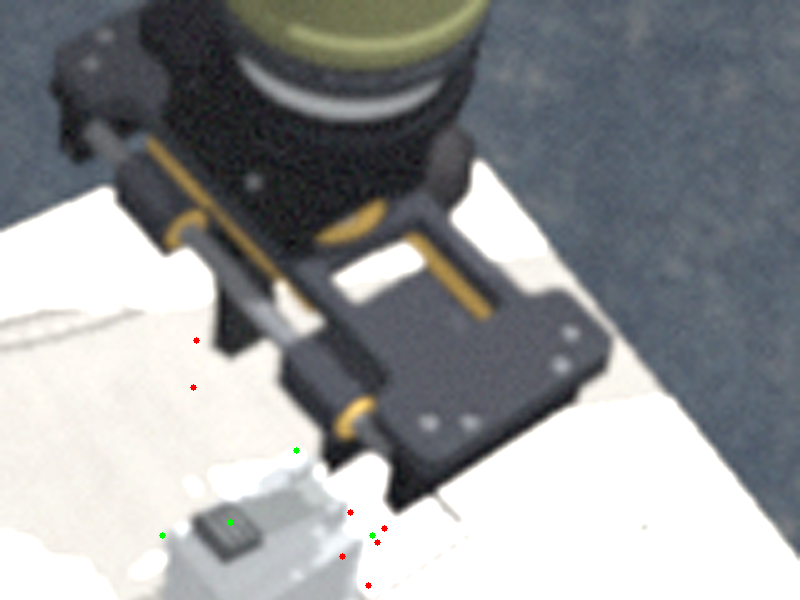

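```bash
python3 - <<'E'
from h import *
from bench import ctrl,vision
d=vision.get_image("side");s=ctrl.get_state();x,y,z=s["position"];print(z,s["grip_width"])
E=d["extrinsics"];K=np.array([[d["fx"],0,d["cx"]],[0,d["fy"],d["cy"]],[0,0,1]]);C=-E[:3,:3].T@E[:3,3]
for nm,p in(("-y tip",(231,354)),("+y tip",(336,468)),("bush -y",(185,230)),("bush+y",(356,418)),("platecorner",(395,510)),("platecorner2",(610,345))):
    u=cv2.undistortPoints(np.array([[[p[0]/5+310,p[1]/5+90]]]),K,np.array([d["k1"],0,0,0,0]))[0,0];r=E[:3,:3].T@np.array([*u,1])
    print(nm,[(h,(R.from_euler('z',-.172).apply(C+r*(h-C[2])/r[2]-[x,y,0])*1000).round()[:2].tolist()) for h in(.1,.12,.14,.16,.18,.2,.22,.24)])
E
```

```text
0.10086658794634795 0.79593779323126
-y tip [(0.1, [-7.0, -49.0]), (0.12, [2.0, -38.0]), (0.14, [12.0, -28.0]), (0.16, [21.0, -18.0]), (0.18, [30.0, -7.0]), (0.2, [39.0, 3.0]), (0.22, [48.0, 14.0]), (0.24, [57.0, 24.0])]
+y tip [(0.1, [-7.0, 12.0]), (0.12, [2.0, 21.0]), (0.14, [11.0, 30.0]), (0.16, [20.0, 38.0]), (0.18, [29.0, 47.0]), (0.2, [39.0, 56.0]), (0.22, [48.0, 65.0]), (0.24, [57.0, 73.0])]
bush -y [(0.1, [-27.0, -104.0]), (0.12, [-18.0, -92.0]), (0.14, [-8.0, -81.0]), (0.16, [2.0, -69.0]), (0.18, [12.0, -57.0]), (0.2, [21.0, -45.0]), (0.22, [31.0, -33.0]), (0.24, [41.0, -21.0])]
bush+y [(0.1, [-27.0, -0.0]), (0.12, [-17.0, 9.0]), (0.14, [-7.0, 18.0]), (0.16, [3.0, 27.0]), (0.18, [12.0, 36.0]), (0.2, [22.0, 45.0]), (0.22, [32.0, 54.0]), (0.24, [41.0, 63.0])]
platecorner [(0.1, [-13.0, 38.0]), (0.12, [-4.0, 46.0]), (0.14, [5.0, 54.0]), (0.16, [15.0, 62.0]), (0.18, [24.0, 70.0]), (0.2, [33.0, 78.0]), (0.22, [43.0, 86.0]), (0.24, [52.0, 94.0])]
platecorner2 [(0.1, [-124.0, 30.0]), (0.12, [-111.0, 38.0]), (0.14, [-99.0, 46.0]), (0.16, [-86.0, 55.0]), (0.18, [-74.0, 63.0]), (0.2, [-62.0, 71.0]), (0.22, [-49.0, 79.0]), (0.24, [-37.0, 87.0])]
```

Request:
{"api": "jog_arm", "payload": {
  "increments": [
    {"tx": 0, "ty": 0, "tz": 0, "wx": 0, "wy": 0, "wz": 0, "gripper": 1},
    {"tx": 0, "ty": 0, "tz": 25, "wx": 0, "wy": 0, "wz": 0, "gripper": 1},
    {"tx": 0, "ty": 0, "tz": 50, "wx": 0, "wy": 0, "wz": 0, "gripper": 1},
    {"tx": 0, "ty": 0, "tz": 75, "wx": 0, "wy": 0, "wz": 0, "gripper": 1},
    {"tx": 0, "ty": 0, "tz": 78, "wx": 0, "wy": 0, "wz": 0, "gripper": 1}
  ]
}}

```text
time: 8.47
position: [0.3898, -0.2074, 0.0201]
tool_rot: [0.266, -3.122, -0.002]
ft_force: [-1.3, 0.9, 0.5]
grip_width: 0.994
grip_force: 0.0
```

Request:
{"api": "jog_arm", "payload": {
  "increments": [
    {"tx": 0, "ty": 0, "tz": 1, "wx": 0, "wy": 0, "wz": 0, "gripper": 1},
    {"tx": 0, "ty": 0, "tz": 2, "wx": 0, "wy": 0, "wz": 0, "gripper": 1},
    {"tx": 0, "ty": 0, "tz": 3, "wx": 0, "wy": 0, "wz": 0, "gripper": 1},
    {"tx": 0, "ty": 0, "tz": 4, "wx": 0, "wy": 0, "wz": 0, "gripper": 1},
    {"tx": 0, "ty": 0, "tz": 4, "wx": 0, "wy": 0, "wz": 0, "gripper": 1}
  ]
}}

```text
time: 8.88
position: [0.3947, -0.2086, 0.0209]
tool_rot: [-0.267, 3.128, 0.0]
ft_force: [-1.0, -0.5, -0.6]
grip_width: 0.999
grip_force: 0.0
```

Request:
{"api": "jog_arm", "payload": {
  "increments": [
    {"tx": 0, "ty": 0, "tz": 2, "wx": 0, "wy": 0, "wz": 0, "gripper": 1},
    {"tx": 0, "ty": 0, "tz": 3, "wx": 0, "wy": 0, "wz": 0, "gripper": 1},
    {"tx": 0, "ty": 0, "tz": 4, "wx": 0, "wy": 0, "wz": 0, "gripper": 1},
    {"tx": 0, "ty": 0, "tz": 5, "wx": 0, "wy": 0, "wz": 0, "gripper": 1},
    {"tx": 0, "ty": 0, "tz": 6, "wx": 0, "wy": 0, "wz": 0, "gripper": 1}
  ]
}}

```text
time: 9.3
position: [0.3939, -0.2085, 0.014]
tool_rot: [-0.267, 3.13, 0.0]
ft_force: [-0.9, -0.2, -0.3]
grip_width: 0.999
grip_force: 0.0
```

```bash
python3 d.py .394 -.209 -.006 .172; python3 -c "
from bench import vision
vision.get_image('side')
print([(n,vision.spot_in('side',n)[:1]) for n in('swivel_tray','latch_lever','lever_pad')])"
```

```text
9.3 [ 0.3939 -0.2085  0.014 ] [-0.42  0.06  0.88  2.16 -0.06  0.94  2.23] [-0.9 -0.2 -0.3]
[-0.  -0.5 20. ] -0.0017737402755271248
[('swivel_tray', [{'bbox': [341.9, 177.2, 395.7, 225.5], 'conf': 0.62}]), ('latch_lever', [{'bbox': [349.4, 187.0, 372.8, 200.6], 'conf': 0.44}]), ('lever_pad', [])]
```

Request:
{"api": "jog_arm", "payload": {
  "increments": [
    {"tx": 0, "ty": 0, "tz": 1, "wx": 0, "wy": 0, "wz": 0, "gripper": 1},
    {"tx": 0, "ty": 0, "tz": 2, "wx": 0, "wy": 0, "wz": 0, "gripper": 1},
    {"tx": 0, "ty": 0, "tz": 3, "wx": 0, "wy": 0, "wz": 0, "gripper": 1},
    {"tx": 0, "ty": 0, "tz": 4, "wx": 0, "wy": 0, "wz": 0, "gripper": 1},
    {"tx": 0, "ty": 0, "tz": 5, "wx": 0, "wy": 0, "wz": 0, "gripper": 1}
  ]
}}

```text
time: 9.92
position: [0.3939, -0.2085, 0.009]
tool_rot: [-0.267, 3.13, 0.0]
ft_force: [-0.9, 0.5, -0.0]
grip_width: 0.999
grip_force: 0.0
```

Request:
{"api": "jog_arm", "payload": {
  "increments": [
    {"tx": 0, "ty": 0, "tz": 1, "wx": 0, "wy": 0, "wz": 0, "gripper": 1},
    {"tx": 0, "ty": 0, "tz": 2, "wx": 0, "wy": 0, "wz": 0, "gripper": 1},
    {"tx": 0, "ty": 0, "tz": 3, "wx": 0, "wy": 0, "wz": 0, "gripper": 1},
    {"tx": 0, "ty": 0, "tz": 4, "wx": 0, "wy": 0, "wz": 0, "gripper": 1},
    {"tx": 0, "ty": 0, "tz": 5, "wx": 0, "wy": 0, "wz": 0, "gripper": 1}
  ]
}}

```text
time: 10.33
position: [0.3939, -0.2085, 0.004]
tool_rot: [-0.267, 3.13, 0.0]
ft_force: [0.4, 0.5, -1.6]
grip_width: 0.999
grip_force: 0.0
```

Request:
{"api": "jog_arm", "payload": {
  "increments": [
    {"tx": 0, "ty": 0, "tz": 2, "wx": 0, "wy": 0, "wz": 0, "gripper": 1},
    {"tx": 0, "ty": 0, "tz": 4, "wx": 0, "wy": 0, "wz": 0, "gripper": 1},
    {"tx": 0, "ty": 0, "tz": 5, "wx": 0, "wy": 0, "wz": 0, "gripper": 1},
    {"tx": 0, "ty": 0, "tz": 6, "wx": 0, "wy": 0, "wz": 0, "gripper": 1},
    {"tx": 0, "ty": 0, "tz": 8, "wx": 0, "wy": 0, "wz": 0, "gripper": 1}
  ]
}}

```text
time: 10.75
position: [0.394, -0.2085, -0.0039]
tool_rot: [-0.267, 3.13, 0.0]
ft_force: [0.8, -0.8, 0.1]
grip_width: 0.998
grip_force: 0.0
```

Request:
{"api": "jog_arm", "payload": {
  "increments": [
    {"tx": 0, "ty": 0, "tz": 0, "wx": 0, "wy": 0, "wz": 0, "gripper": 0.8},
    {"tx": 0, "ty": 0, "tz": 0, "wx": 0, "wy": 0, "wz": 0, "gripper": 0.4},
    {"tx": 0, "ty": 0, "tz": 0, "wx": 0, "wy": 0, "wz": 0, "gripper": 0.4},
    {"tx": 0, "ty": 0, "tz": 0, "wx": 0, "wy": 0, "wz": 0, "gripper": 0.4},
    {"tx": 0, "ty": 0, "tz": 0, "wx": 0, "wy": 0, "wz": 0, "gripper": 0.4}
  ],
  "grip_force": 10
}}

```text
time: 11.17
position: [0.394, -0.2085, -0.0038]
tool_rot: [-0.267, 3.13, 0.0]
ft_force: [0.9, 0.4, 0.1]
grip_width: 0.706
grip_force: 0.0
```

Request:
{"api": "jog_arm", "payload": {
  "increments": [
    {"tx": 0, "ty": 0, "tz": 0, "wx": 0, "wy": 0, "wz": 0, "gripper": 0.3},
    {"tx": 0, "ty": 0, "tz": 0, "wx": 0, "wy": 0, "wz": 0, "gripper": 0.3},
    {"tx": 0, "ty": 0, "tz": 0, "wx": 0, "wy": 0, "wz": 0, "gripper": 0.3},
    {"tx": 0, "ty": 0, "tz": 0, "wx": 0, "wy": 0, "wz": 0, "gripper": 0.3},
    {"tx": 0, "ty": 0, "tz": 0, "wx": 0, "wy": 0, "wz": 0, "gripper": 0.3}
  ],
  "grip_force": 50
}}

```text
time: 11.58
position: [0.3941, -0.2087, -0.0038]
tool_rot: [-0.267, 3.13, -0.0]
ft_force: [0.2, -1.1, -0.4]
grip_width: 0.525
grip_force: 49.9
```

Request:
{"api": "jog_arm", "payload": {
  "increments": [
    {"tx": 0, "ty": 0, "tz": -10, "wx": 0, "wy": 0, "wz": 0, "gripper": 0.3},
    {"tx": 0, "ty": 0, "tz": -30, "wx": 0, "wy": 0, "wz": 0, "gripper": 0.3},
    {"tx": 0, "ty": 0, "tz": -55, "wx": 0, "wy": 0, "wz": 0, "gripper": 0.3},
    {"tx": 0, "ty": 0, "tz": -80, "wx": 0, "wy": 0, "wz": 0, "gripper": 0.3},
    {"tx": 0, "ty": 0, "tz": -95, "wx": 0, "wy": 0, "wz": 0, "gripper": 0.3}
  ]
}}

```text
time: 12.0
position: [0.394, -0.2086, 0.0926]
tool_rot: [-0.267, 3.129, 0.0]
ft_force: [1.2, -0.7, -3.8]
grip_width: 0.528
grip_force: 49.9
```

```bash
python3 d.py .5391 -.2616 .09 .172;  python3 -c "
from bench import vision
vision.get_image('side')
print([(n,vision.spot_in('side',n)[:1]) for n in('swivel_tray','latch_lever','lever_pad')])"
```

```text
12.0 [ 0.394  -0.2086  0.0926] [-0.45 -0.1   0.85  2.08  0.08  1.13  2.1 ] [ 1.2 -0.7 -3.8]
[-134.1  -76.8    2.7] -0.0019192602038871076
[('swivel_tray', [{'bbox': [341.2, 152.7, 378.5, 200.9], 'conf': 0.88}]), ('latch_lever', [{'bbox': [353.4, 153.6, 374.2, 171.8], 'conf': 0.44}]), ('lever_pad', [{'bbox': [352.2, 161.6, 366.1, 170.0], 'conf': 0.67}])]
```

Request:
{"api": "jog_arm", "payload": {
  "increments": [
    {"tx": -25, "ty": -14, "tz": 0, "wx": 0, "wy": 0, "wz": 0, "gripper": 0.3},
    {"tx": -55, "ty": -31, "tz": 0, "wx": 0, "wy": 0, "wz": 0, "gripper": 0.3},
    {"tx": -85, "ty": -48, "tz": 0, "wx": 0, "wy": 0, "wz": 0, "gripper": 0.3},
    {"tx": -115, "ty": -65, "tz": 0, "wx": 0, "wy": 0, "wz": 0, "gripper": 0.3},
    {"tx": -134, "ty": -77, "tz": 0, "wx": 0, "wy": 0, "wz": 0, "gripper": 0.3}
  ]
}}

```text
time: 12.62
position: [0.5409, -0.2612, 0.0877]
tool_rot: [0.27, -3.127, 0.001]
ft_force: [-0.4, 0.4, -3.7]
grip_width: 0.528
grip_force: 49.9
```

Request:
{"api": "jog_arm", "payload": {
  "increments": [
    {"tx": 0, "ty": 0, "tz": 0, "wx": 0, "wy": 0, "wz": 0, "gripper": 0.3},
    {"tx": 0, "ty": 0, "tz": 0, "wx": 0, "wy": 0, "wz": 0, "gripper": 0.3},
    {"tx": 0, "ty": 0, "tz": 0, "wx": 0, "wy": 0, "wz": 0, "gripper": 0.3},
    {"tx": 0, "ty": 0, "tz": 0, "wx": 0, "wy": 0, "wz": 0, "gripper": 0.3},
    {"tx": 0, "ty": 0, "tz": 0, "wx": 0, "wy": 0, "wz": 0, "gripper": 0.3}
  ]
}}

```text
time: 13.03
position: [0.5378, -0.2612, 0.0907]
tool_rot: [0.266, -3.13, -0.002]
ft_force: [0.0, -1.2, -4.3]
grip_width: 0.524
grip_force: 49.9
```

```bash
python3 d.py .5391 -.2616 .09 .172; python3 - <<'E'
from h import *
from bench import ctrl,vision
e=np.array([.0018,.0011,-.0024])
d=vision.get_image("side");s=ctrl.get_state();x,y,z=s["position"]
cv2.imwrite("pics/h1.png",d["color"])
hz=z+.0038  # underside height
h=np.array([[32,23,55],[32,-23,55],[-32,-23,55],[-32,23,55],[32,23,0],[32,-23,0],[-32,23,0],[19,0,83]])/1000
hx,hy=np.array([x,y])+[.4013-.394,-.2078+.2086]
print(proj(d,local(h,hx,hy,hz,.172)+e).round(1).tolist())
print([(n,vision.spot_in('side',n)[:1]) for n in('swivel_tray','latch_lever','lever_pad','ball_center')])
vision.get_image("top");print([(n,vision.spot_in('top',n)[:1]) for n in('swivel_tray','latch_lever','lever_pad','ball_center')])
E
```

```text
13.0333 [ 0.5378 -0.2612  0.0907] [-0.31  0.38  0.88  1.73 -0.31  1.18  2.4 ] [ 0.  -1.2 -4.3]
[-1.2 -0.6  0.7] -0.002318747571120827
[[267.8, 195.9], [253.4, 176.8], [285.1, 158.5], [300.0, 176.7], [271.4, 211.7], [257.7, 193.4], [301.6, 193.3], [265.2, 173.2]]
[('swivel_tray', [{'bbox': [252.1, 159.3, 290.6, 210.7], 'conf': 0.88}]), ('latch_lever', []), ('lever_pad', []), ('ball_center', [{'bbox': [262.4, 206.2, 305.7, 237.8], 'conf': 0.71}])]
[('swivel_tray', [{'bbox': [346.1, 163.3, 380.7, 210.8], 'conf': 0.6}]), ('latch_lever', []), ('lever_pad', []), ('ball_center', [{'bbox': [337.4, 183.7, 346.8, 193.5], 'conf': 0.47}])]
```

```bash
python3 - <<'E'
from h import *
from bench import vision
D={n:vision.get_image(n) for n in("top","side")}
a=np.linspace(0,2*np.pi,200)
ring=np.vstack([np.c_[.042*np.cos(a),.042*np.sin(a),np.full(200,z)] for z in(0,.012)])
f0=lambda q,e1,e2:np.r_[(lambda p:[p[:,0].min()-334.5,p[:,0].max()-372.4,p[:,1].min()-158.2,p[:,1].max()-195.8])(proj(D["top"],ring+[q[0],q[1],0]+e1)),(lambda p:[p[:,0].min()-262.4,p[:,0].max()-304.7,p[:,1].max()-236.3])(proj(D["side"],ring+[q[0],q[1],0]+e2))]
e1=np.array([-.0018,-.0011,-.0003]);e2=np.array([.0018,.0011,-.0024])
r=least_squares(lambda q:f0(q,e1,e2),[.546,-.26],diff_step=1e-3);print(r.x,r.fun.round(1))
for sl,n in((slice(0,4),"top"),(slice(4,7),"side")): print(n,least_squares(lambda q:f0(q,e1,e2)[sl],[.546,-.26],diff_step=1e-3).x)
# re-measure housing in hand: edges along lines in side image
E
```

```text
[ 0.54622053 -0.26019592] [ 0.3  0.8  0.2  0.8 -0.8  0.4  1.3]
top [ 0.54732264 -0.25901666]
side [ 0.54480925 -0.26262968]
```

Request:
{"api": "jog_arm", "payload": {
  "increments": [
    {"tx": -1, "ty": -0.4, "tz": 10, "wx": 0, "wy": 0, "wz": 0, "gripper": 0.3},
    {"tx": -1, "ty": -0.4, "tz": 20, "wx": 0, "wy": 0, "wz": 0, "gripper": 0.3},
    {"tx": -1, "ty": -0.4, "tz": 30, "wx": 0, "wy": 0, "wz": 0, "gripper": 0.3},
    {"tx": -1, "ty": -0.4, "tz": 34, "wx": 0, "wy": 0, "wz": 0, "gripper": 0.3},
    {"tx": -1, "ty": -0.4, "tz": 34, "wx": 0, "wy": 0, "wz": 0, "gripper": 0.3}
  ]
}}

```text
time: 14.05
position: [0.5386, -0.2612, 0.0549]
tool_rot: [0.267, -3.127, -0.002]
ft_force: [0.3, 0.4, -4.9]
grip_width: 0.523
grip_force: 49.9
```

Request:
{"api": "jog_arm", "payload": {
  "increments": [
    {"tx": 0, "ty": 0, "tz": 2, "wx": 0, "wy": 0, "wz": 0, "gripper": 0.3},
    {"tx": 0, "ty": 0, "tz": 4, "wx": 0, "wy": 0, "wz": 0, "gripper": 0.3},
    {"tx": 0, "ty": 0, "tz": 6, "wx": 0, "wy": 0, "wz": 0, "gripper": 0.3},
    {"tx": 0, "ty": 0, "tz": 8, "wx": 0, "wy": 0, "wz": 0, "gripper": 0.3},
    {"tx": 0, "ty": 0, "tz": 10, "wx": 0, "wy": 0, "wz": 0, "gripper": 0.3}
  ]
}}

```text
time: 14.47
position: [0.5402, -0.262, 0.0472]
tool_rot: [-0.267, 3.13, -0.0]
ft_force: [-0.9, -0.1, -3.6]
grip_width: 0.524
grip_force: 49.9
```

Request:
{"api": "jog_arm", "payload": {
  "increments": [
    {"tx": 0.5, "ty": 0.5, "tz": 2, "wx": 0, "wy": 0, "wz": 0, "gripper": 0.3},
    {"tx": 0.5, "ty": 0.5, "tz": 4, "wx": 0, "wy": 0, "wz": 0, "gripper": 0.3},
    {"tx": 0.5, "ty": 0.5, "tz": 6, "wx": 0, "wy": 0, "wz": 0, "gripper": 0.3},
    {"tx": 0.5, "ty": 0.5, "tz": 8, "wx": 0, "wy": 0, "wz": 0, "gripper": 0.3},
    {"tx": 0.5, "ty": 0.5, "tz": 10, "wx": 0, "wy": 0, "wz": 0, "gripper": 0.3}
  ]
}}

```text
time: 14.88
position: [0.5395, -0.2615, 0.0369]
tool_rot: [-0.267, 3.13, 0.0]
ft_force: [0.1, -0.5, -4.6]
grip_width: 0.52
grip_force: 49.9
```

Request:
{"api": "jog_arm", "payload": {
  "increments": [
    {"tx": 0, "ty": 0, "tz": 3, "wx": 0, "wy": 0, "wz": 0, "gripper": 0.3},
    {"tx": 0, "ty": 0, "tz": 6, "wx": 0, "wy": 0, "wz": 0, "gripper": 0.3},
    {"tx": 0, "ty": 0, "tz": 9, "wx": 0, "wy": 0, "wz": 0, "gripper": 0.3},
    {"tx": 0, "ty": 0, "tz": 12, "wx": 0, "wy": 0, "wz": 0, "gripper": 0.3},
    {"tx": 0, "ty": 0, "tz": 15, "wx": 0, "wy": 0, "wz": 0, "gripper": 0.3}
  ]
}}

```text
time: 15.3
position: [0.5394, -0.2615, 0.0218]
tool_rot: [0.267, -3.13, -0.0]
ft_force: [0.2, -0.3, -4.7]
grip_width: 0.522
grip_force: 49.9
```

Request:
{"api": "jog_arm", "payload": {
  "increments": [
    {"tx": 0, "ty": 0, "tz": 2, "wx": 0, "wy": 0, "wz": 0, "gripper": 0.3},
    {"tx": 0, "ty": 0, "tz": 4, "wx": 0, "wy": 0, "wz": 0, "gripper": 0.3},
    {"tx": 0, "ty": 0, "tz": 6, "wx": 0, "wy": 0, "wz": 0, "gripper": 0.3},
    {"tx": 0, "ty": 0, "tz": 8, "wx": 0, "wy": 0, "wz": 0, "gripper": 0.3},
    {"tx": 0, "ty": 0, "tz": 10, "wx": 0, "wy": 0, "wz": 0, "gripper": 0.3}
  ]
}}

```text
time: 15.72
position: [0.5395, -0.2615, 0.012]
tool_rot: [-0.267, 3.13, 0.0]
ft_force: [0.7, -0.4, -5.1]
grip_width: 0.529
grip_force: 49.9
```

Request:
{"api": "jog_arm", "payload": {
  "increments": [
    {"tx": 0, "ty": 0, "tz": 1, "wx": 0, "wy": 0, "wz": 0, "gripper": 0.3},
    {"tx": 0, "ty": 0, "tz": 2, "wx": 0, "wy": 0, "wz": 0, "gripper": 0.3},
    {"tx": 0, "ty": 0, "tz": 3, "wx": 0, "wy": 0, "wz": 0, "gripper": 0.3},
    {"tx": 0, "ty": 0, "tz": 3.5, "wx": 0, "wy": 0, "wz": 0, "gripper": 0.3},
    {"tx": 0, "ty": 0, "tz": 4, "wx": 0, "wy": 0, "wz": 0, "gripper": 0.3}
  ]
}}

```text
time: 16.13
position: [0.5395, -0.2615, 0.0082]
tool_rot: [-0.267, 3.13, 0.0]
ft_force: [-0.2, 0.6, 0.7]
grip_width: 0.519
grip_force: 49.9
```

Request:
{"api": "jog_arm", "payload": {
  "increments": [
    {"tx": 0, "ty": 0, "tz": 0.4, "wx": 0, "wy": 0, "wz": 0, "gripper": 0.3},
    {"tx": 0, "ty": 0, "tz": 0.4, "wx": 0, "wy": 0, "wz": 0, "gripper": 0.3},
    {"tx": 0, "ty": 0, "tz": 0, "wx": 0, "wy": 0, "wz": 0, "gripper": 0.6},
    {"tx": 0, "ty": 0, "tz": 0, "wx": 0, "wy": 0, "wz": 0, "gripper": 0.8},
    {"tx": 0, "ty": 0, "tz": 0, "wx": 0, "wy": 0, "wz": 0, "gripper": 1}
  ]
}}

```text
time: 16.55
position: [0.5402, -0.2619, 0.0086]
tool_rot: [-0.267, 3.129, -0.001]
ft_force: [0.1, -0.2, 0.2]
grip_width: 0.67
grip_force: 0.0
```

Request:
{"api": "jog_arm", "payload": {
  "increments": [
    {"tx": 0, "ty": 0, "tz": 0, "wx": 0, "wy": 0, "wz": 0, "gripper": 1},
    {"tx": 0, "ty": 0, "tz": 0, "wx": 0, "wy": 0, "wz": 0, "gripper": 1},
    {"tx": 0, "ty": 0, "tz": 0, "wx": 0, "wy": 0, "wz": 0, "gripper": 1},
    {"tx": 0, "ty": 0, "tz": 0, "wx": 0, "wy": 0, "wz": 0, "gripper": 1},
    {"tx": 0, "ty": 0, "tz": 0, "wx": 0, "wy": 0, "wz": 0, "gripper": 1}
  ]
}}

```text
time: 16.97
position: [0.5395, -0.2615, 0.0081]
tool_rot: [-0.267, 3.13, 0.0]
ft_force: [0.3, 0.1, 1.6]
grip_width: 0.98
grip_force: 0.0
```

Request:
{"api": "jog_arm", "payload": {
  "increments": [
    {"tx": 0, "ty": 0, "tz": -10, "wx": 0, "wy": 0, "wz": 0, "gripper": 1},
    {"tx": 0, "ty": 0, "tz": -30, "wx": 0, "wy": 0, "wz": 0, "gripper": 1},
    {"tx": 0, "ty": 0, "tz": -60, "wx": 0, "wy": 0, "wz": 0, "gripper": 1},
    {"tx": 0, "ty": 0, "tz": -100, "wx": 0, "wy": 0, "wz": 0, "gripper": 0.8},
    {"tx": 0, "ty": 0, "tz": -120, "wx": 0, "wy": 0, "wz": 0, "gripper": 0.5}
  ]
}}

```text
time: 17.38
position: [0.5409, -0.263, 0.1329]
tool_rot: [-0.265, 3.126, -0.003]
ft_force: [0.3, -0.9, 0.2]
grip_width: 0.92
grip_force: 0.0
```

```bash
python3 - <<'E'
from h import *
from bench import ctrl,vision
e=np.array([.0018,.0011,-.0024])
d=vision.get_image("side");s=ctrl.get_state();print(s["position"],s["time"])
cv2.imwrite("pics/h2.png",d["color"])
h=np.array([[32,23,55],[32,-23,55],[-32,-23,55],[-32,23,55],[32,23,0],[32,-23,0],[-32,23,0],[-88,28,14],[-88,-28,14]])/1000
P=local(h,.5463,-.2605,.012,.172)+e
print(proj(d,P).round(1).tolist())
lp=np.array([[19+a,b,83] for a in(-10,10) for b in(-11,11)])/1000
q=proj(d,local(lp,.5463,-.2605,.012,.172)+e);print("pad",q.min(0),q.max(0))
print([(n,vision.spot_in('side',n)[:1]) for n in('swivel_tray','latch_lever','lever_pad')])
E
```

```text
[ 0.54274609 -0.26404975  0.13591672] 17.4333
[[272.6, 219.2], [259.3, 201.2], [288.2, 183.9], [302.0, 201.2], [275.6, 232.6], [262.9, 215.2], [303.4, 215.2], [328.4, 198.8], [311.9, 179.0]]
pad [262.1840215  191.67317472] [278.26435287 206.07090333]
[('swivel_tray', [{'bbox': [258.6, 182.6, 326.4, 231.0], 'conf': 0.77}]), ('latch_lever', [{'bbox': [265.5, 189.9, 292.7, 207.7], 'conf': 0.82}]), ('lever_pad', [{'bbox': [259.9, 191.8, 292.5, 207.4], 'conf': 0.65}])]
```

Request:
{"api": "jog_arm", "payload": {
  "increments": [
    {"tx": 0, "ty": 0, "tz": 0, "wx": 0, "wy": 0, "wz": 0, "gripper": 0},
    {"tx": 0, "ty": 0, "tz": 0, "wx": 0, "wy": 0, "wz": 0, "gripper": 0},
    {"tx": 0, "ty": 0, "tz": 0, "wx": 0, "wy": 0, "wz": 0, "gripper": 0},
    {"tx": 0, "ty": 0, "tz": 0, "wx": 0, "wy": 0, "wz": 0, "gripper": 0},
    {"tx": 0, "ty": 0, "tz": 0, "wx": 0, "wy": 0, "wz": 0, "gripper": 0}
  ],
  "grip_force": 20
}}

```text
time: 18.0
position: [0.5391, -0.2614, 0.1275]
tool_rot: [0.267, -3.129, -0.0]
ft_force: [0.7, -0.3, -0.3]
grip_width: 0.373
grip_force: 0.0
```

```bash
python3 d.py .5683 -.2569 .075 .172
```

```text
18.0 [ 0.5391 -0.2614  0.1275] [-0.33  0.34  0.9   1.69 -0.28  1.25  2.38] [ 0.7 -0.3 -0.3]
[-29.6  -0.5  52.4] -0.0018735875629340981
```

Request:
{"api": "jog_arm", "payload": {
  "increments": [
    {"tx": -10, "ty": 0, "tz": 0, "wx": 0, "wy": 0, "wz": 0, "gripper": 0},
    {"tx": -20, "ty": 0, "tz": 0, "wx": 0, "wy": 0, "wz": 0, "gripper": 0},
    {"tx": -29, "ty": -0.5, "tz": 10, "wx": 0, "wy": 0, "wz": 0, "gripper": 0},
    {"tx": -29, "ty": -0.5, "tz": 20, "wx": 0, "wy": 0, "wz": 0, "gripper": 0},
    {"tx": -29, "ty": -0.5, "tz": 30, "wx": 0, "wy": 0, "wz": 0, "gripper": 0}
  ]
}}

```text
time: 18.42
position: [0.5689, -0.2565, 0.097]
tool_rot: [0.269, -3.129, 0.0]
ft_force: [-0.2, -0.2, -0.1]
grip_width: 0.032
grip_force: 0.0
```

Request:
{"api": "jog_arm", "payload": {
  "increments": [
    {"tx": 0, "ty": 0, "tz": 8, "wx": 0, "wy": 0, "wz": 0, "gripper": 0},
    {"tx": 0, "ty": 0, "tz": 16, "wx": 0, "wy": 0, "wz": 0, "gripper": 0},
    {"tx": 0, "ty": 0, "tz": 22, "wx": 0, "wy": 0, "wz": 0, "gripper": 0},
    {"tx": 0, "ty": 0, "tz": 22, "wx": 0, "wy": 0, "wz": 0, "gripper": 0},
    {"tx": 0, "ty": 0, "tz": 22, "wx": 0, "wy": 0, "wz": 0, "gripper": 0}
  ]
}}

```text
time: 18.83
position: [0.5678, -0.2571, 0.0759]
tool_rot: [0.266, -3.13, -0.0]
ft_force: [0.5, 0.3, -0.3]
grip_width: 0.007
grip_force: 0.0
```

```bash
python3 d.py .5685 -.2569 .0445 .172
```

```text
18.8333 [ 0.5678 -0.2571  0.0759] [-0.29  0.45  0.86  1.68 -0.36  1.18  2.4 ] [ 0.5  0.3 -0.3]
[-0.8  0.1 31.4] -0.00218867479925966
```

Request:
{"api": "jog_arm", "payload": {
  "increments": [
    {"tx": -1, "ty": 0, "tz": 4, "wx": 0, "wy": 0, "wz": 0, "gripper": 0},
    {"tx": -1, "ty": 0, "tz": 8, "wx": 0, "wy": 0, "wz": 0, "gripper": 0},
    {"tx": -1, "ty": 0, "tz": 11, "wx": 0, "wy": 0, "wz": 0, "gripper": 0},
    {"tx": -1, "ty": 0, "tz": 14, "wx": 0, "wy": 0, "wz": 0, "gripper": 0},
    {"tx": -1, "ty": 0, "tz": 17, "wx": 0, "wy": 0, "wz": 0, "gripper": 0}
  ]
}}

```text
time: 19.25
position: [0.5701, -0.2568, 0.0594]
tool_rot: [-0.267, 3.128, -0.0]
ft_force: [1.7, 0.0, 3.6]
grip_width: 0.005
grip_force: 1.5
```

Request:
{"api": "jog_arm", "payload": {
  "increments": [
    {"tx": 0, "ty": 0, "tz": 2, "wx": 0, "wy": 0, "wz": 0, "gripper": 0},
    {"tx": 0, "ty": 0, "tz": 4, "wx": 0, "wy": 0, "wz": 0, "gripper": 0},
    {"tx": 0, "ty": 0, "tz": 6, "wx": 0, "wy": 0, "wz": 0, "gripper": 0},
    {"tx": 0, "ty": 0, "tz": 8, "wx": 0, "wy": 0, "wz": 0, "gripper": 0},
    {"tx": 0, "ty": 0, "tz": 10, "wx": 0, "wy": 0, "wz": 0, "gripper": 0}
  ]
}}

```text
time: 19.67
position: [0.5692, -0.2571, 0.0491]
tool_rot: [-0.267, 3.13, -0.0]
ft_force: [1.0, 0.4, 2.6]
grip_width: 0.006
grip_force: 1.1
```

Lever moves at ~3 N as expected. Press on to the stop.

Request:
{"api": "jog_arm", "payload": {
  "increments": [
    {"tx": 0, "ty": 0, "tz": 1, "wx": 0, "wy": 0, "wz": 0, "gripper": 0},
    {"tx": 0, "ty": 0, "tz": 2, "wx": 0, "wy": 0, "wz": 0, "gripper": 0},
    {"tx": 0, "ty": 0, "tz": 3, "wx": 0, "wy": 0, "wz": 0, "gripper": 0},
    {"tx": 0, "ty": 0, "tz": 4, "wx": 0, "wy": 0, "wz": 0, "gripper": 0},
    {"tx": 0, "ty": 0, "tz": 4.6, "wx": 0, "wy": 0, "wz": 0, "gripper": 0}
  ]
}}

```text
time: 20.08
position: [0.5692, -0.257, 0.0445]
tool_rot: [-0.267, 3.13, -0.0]
ft_force: [1.4, -0.4, 2.3]
grip_width: 0.005
grip_force: 1.2
```

Request:
{"api": "jog_arm", "payload": {
  "increments": [
    {"tx": 0, "ty": 0, "tz": 0.3, "wx": 0, "wy": 0, "wz": 0, "gripper": 0},
    {"tx": 0, "ty": 0, "tz": 0.6, "wx": 0, "wy": 0, "wz": 0, "gripper": 0},
    {"tx": 0, "ty": 0, "tz": 0.8, "wx": 0, "wy": 0, "wz": 0, "gripper": 0},
    {"tx": 0, "ty": 0, "tz": 1, "wx": 0, "wy": 0, "wz": 0, "gripper": 0},
    {"tx": 0, "ty": 0, "tz": 1, "wx": 0, "wy": 0, "wz": 0, "gripper": 0}
  ]
}}

```text
time: 20.5
position: [0.5693, -0.257, 0.0442]
tool_rot: [-0.267, 3.13, 0.0]
ft_force: [0.2, 1.5, 6.5]
grip_width: 0.008
grip_force: 3.2
```

Request:
{"api": "jog_arm", "payload": {
  "increments": [
    {"tx": 0, "ty": 0, "tz": 0.4, "wx": 0, "wy": 0, "wz": 0, "gripper": 0},
    {"tx": 0, "ty": 0, "tz": 0.8, "wx": 0, "wy": 0, "wz": 0, "gripper": 0},
    {"tx": 0, "ty": 0, "tz": 1, "wx": 0, "wy": 0, "wz": 0, "gripper": 0},
    {"tx": 0, "ty": 0, "tz": 1.2, "wx": 0, "wy": 0, "wz": 0, "gripper": 0},
    {"tx": 0, "ty": 0, "tz": 1.2, "wx": 0, "wy": 0, "wz": 0, "gripper": 0}
  ]
}}

```text
time: 20.92
position: [0.5693, -0.2571, 0.044]
tool_rot: [-0.267, 3.129, 0.001]
ft_force: [-1.8, 1.0, 11.2]
grip_width: 0.007
grip_force: 6.0
```

Hard stop at the expected height (11 N without further travel). Retreat and check.

Request:
{"api": "jog_arm", "payload": {
  "increments": [
    {"tx": 0, "ty": 0, "tz": -5, "wx": 0, "wy": 0, "wz": 0, "gripper": 0},
    {"tx": 0, "ty": 0, "tz": -25, "wx": 0, "wy": 0, "wz": 0, "gripper": 0},
    {"tx": 0, "ty": 0, "tz": -60, "wx": 0, "wy": 0, "wz": 0, "gripper": 0},
    {"tx": 0, "ty": 0, "tz": -100, "wx": 0, "wy": 0, "wz": 0, "gripper": 0},
    {"tx": 0, "ty": 0, "tz": -140, "wx": 0, "wy": 0, "wz": 0, "gripper": 0}
  ]
}}

```text
time: 21.33
position: [0.5671, -0.2567, 0.1825]
tool_rot: [0.265, -3.126, -0.002]
ft_force: [1.7, -0.7, 0.8]
grip_width: -0.001
grip_force: 0.0
```

Request:
{"api": "jog_arm", "payload": {
  "increments": [
    {"tx": 0, "ty": 0, "tz": -30, "wx": 0, "wy": 0, "wz": 0, "gripper": 0},
    {"tx": 0, "ty": 0, "tz": -60, "wx": 0, "wy": 0, "wz": 0, "gripper": 0},
    {"tx": 0, "ty": 0, "tz": -60, "wx": 0, "wy": 0, "wz": 0, "gripper": 0},
    {"tx": 0, "ty": 0, "tz": -60, "wx": 0, "wy": 0, "wz": 0, "gripper": 0},
    {"tx": 0, "ty": 0, "tz": -60, "wx": 0, "wy": 0, "wz": 0, "gripper": 0}
  ]
}}

```text
time: 21.75
position: [0.5682, -0.2566, 0.241]
tool_rot: [0.266, -3.128, -0.002]
ft_force: [-0.3, 0.2, -0.2]
grip_width: 0.005
grip_force: 0.0
```

```bash
python3 - <<'E'
from h import *
from bench import ctrl,vision
e=np.array([.0018,.0011,-.0024])
d=vision.get_image("side");s=ctrl.get_state();print(s["position"],s["time"],s["ft_force"])
h=np.array([[32,23,55],[32,-23,55],[-32,-23,55],[-32,23,55],[32,23,0],[-88,28,14],[-88,-28,14]])/1000
q=proj(d,local(h,.5463,-.2605,.012,.172)+e);print("housing",q.min(0),q.max(0))
for X,Z in((19,83),(24,65)):
    q=proj(d,local(np.array([[X+a,b,Z] for a in(-10,10) for b in(-11,11)])/1000,.5463,-.2605,.012,.172)+e);print("pad",X,q.min(0).round(1),q.max(0).round(1))
# where is the dark pad now?
g=cv2.cvtColor(d["color"],cv2.COLOR_BGR2GRAY);print(g[190:214,256:284:2])
print([(n,vision.spot_in('side',n)[:1]) for n in('swivel_tray','latch_lever','lever_pad')])
E
```

```text
[ 0.56797109 -0.25639214  0.24041346] 21.8 [ 0.40636154  0.25244865 -0.51836617]
housing [259.25660811 178.9995439 ] [328.3711013  232.56297437]
pad 19 [262.2 191.7] [278.3 206.1]
pad 24 [261.1 198.1] [276.9 212.4]
[[136 135 134 133 135 134 134 134 132 130 136 143 143 130]
 [135 134 135 134 134 134 132 134 133 138 158 177 179 152]
 [134 135 134 132 134 134 134 132 135 162 180 186 188 179]
 [135 135 133 132 133 134 134 135 155 181 185 186 187 178]
 [136 134 134 132 133 133 133 149 178 185 185 184 180 172]
 [134 135 134 132 133 133 140 176 184 185 187 180 170 171]
 [134 134 134 132 132 130 149 184 185 186 184 177 171 171]
 [134 134 133 133 129 127 136 178 186 181 173 171 171 171]
 [133 134 132 130 131 130 126 158 183 165 168 172 170 172]
 [131 132 132 130 141 134 115 109 164 149 170 172 171 172]
 [131 131 133 127 130 119  95  77 115 137 171 172 174 162]
 [131 131 139 125 117  92  73  77  81 122 163 173 168 136]
 [132 131 129 120 103  81  77  82  73 109 144 165 147 129]
 [130 130 117  94  98  72  83  81  83  91 122 126 118 143]
 [130 132 115  69  85  83  80  74  93  72 101 105 140 175]
 [131 142 122  66  64  98  78  84  83  69  81 125 171 188]
 [133 166 125  78  55  84  73  95  71  70  74 130 180 191]
 [133 168 130  88  57  76  82  92  73  56  78 124 179 188]
 [132 151 138  97  70  61  95  74  63  51  95 128 168 188]
 [131 136 133 102  81  56  86  68  53  68 109 139 179 188]
 [146 131 133 108  89  56  64  57  69  97 122 160 186 190]
 [177 135 132 109  92  71  47  61  96 126 154 183 190 189]
 [190 144 131 104  92  84  59  84 113 163 182 188 190 176]
 [188 145 132  94  91  92  85 102 140 166 188 189 183 142]]
[('swivel_tray', [{'bbox': [258.5, 179.0, 330.0, 233.8], 'conf': 0.92}]), ('latch_lever', []), ('lever_pad', [{'bbox': [262.0, 192.8, 291.0, 212.4], 'conf': 0.51}])]
```

```bash
python3 -c "
from bench import ctrl
print(ctrl.close_job())"
```

```text
the job is handed in; nothing more can be done
None
```

The swivel tray is seated on the ball mount's foot and its latch lever was then pressed fully down to its stop and let go; the arm is clear and the job was handed in at about 22 s, verdict not shown. On the first descent the fingers sat about 32 mm higher than the tool reading, so they briefly closed on the lever at 3 N and touched something, apparently the housing top, at up to 17.5 N; I allowed for that offset from then on.

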